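# Refit the control cards of a battery junction box

## Task

Clear the multimeter and the spanner off the lid of the grey battery enclosure and lay them in the grey tool tray, keeping the lid down until both are in the tray. Then swing the lid up and over past its balance point, so that it stands open by itself, and press every control card from the blue rack fully home, edge down, upright and centred, into the orange sprung clips inside, one card to a clip (any clip). Leave the lid standing open and the tools in the tray, and do not disturb the metal battery module, the jar or the mug.

Things in the scene. Friction and masses are not known exactly. Their poses are not given: they have to be found in the camera images.
- enclosure: fixed grey open-topped sheet box, 210 (its x) x 280 (its y) x 100 mm high, walls and floor 5 mm. Origin: centre of its underside, z up. The lid's hinge runs along its y on the +x rim; the lid's handle is over the -x side. Inside, four clips stand in a row along its y, 50 mm apart.
- lid (a joint): angle of the aluminium lid (rad): 0 shut, 1.9 fully open against its stop. Plate 210 x 280 x 8 mm, about 0.4 kg, top face 108.5 mm above the table when shut; hinge almost free of friction. Below about 1.5 rad it falls shut, beyond that it falls open to the stop. It turns about the enclosure's +y axis: as it opens the handle side rises, then goes over towards the enclosure's +x.
- lid_handle (a point): middle of the lid's black round handle bar (12 mm thick, 110 mm long, parallel to the hinge), 45 mm above the lid's top face (39 mm clear under the bar), on two posts 100 mm apart; 185 mm from the hinge line. It moves with the lid; its x, y, z axes are the enclosure's when the lid is shut.
- lid_hinge (a point): point on the hinge line, at mid length; 100.5 mm above the table, at x = +105 mm in the enclosure. Shut, the handle point is at x = -185, z = +53 mm from it in the enclosure's axes.
- clip0 (a point): clip 0 on the enclosure floor, at y = -75 mm in the enclosure. The point is where the middle of the bottom edge of a seated card lies (5 mm above the table). Axes as the enclosure's. Two orange jaws 70 mm long (along x), about 31 mm tall, spring apart along y: 3 mm apart at rest, flared at the top to a mouth about 15 mm wide; a 6 mm card entering parts them, which takes about 8 to 14 N; friction then holds it.
- clip1 (a point): clip 1 on the enclosure floor, at y = -25 mm in the enclosure. The point is where the middle of the bottom edge of a seated card lies (5 mm above the table). Axes as the enclosure's. Two orange jaws 70 mm long (along x), about 31 mm tall, spring apart along y: 3 mm apart at rest, flared at the top to a mouth about 15 mm wide; a 6 mm card entering parts them, which takes about 8 to 14 N; friction then holds it.
- clip2 (a point): clip 2 on the enclosure floor, at y = 25 mm in the enclosure. The point is where the middle of the bottom edge of a seated card lies (5 mm above the table). Axes as the enclosure's. Two orange jaws 70 mm long (along x), about 31 mm tall, spring apart along y: 3 mm apart at rest, flared at the top to a mouth about 15 mm wide; a 6 mm card entering parts them, which takes about 8 to 14 N; friction then holds it.
- clip3 (a point): clip 3 on the enclosure floor, at y = 75 mm in the enclosure. The point is where the middle of the bottom edge of a seated card lies (5 mm above the table). Axes as the enclosure's. Two orange jaws 70 mm long (along x), about 31 mm tall, spring apart along y: 3 mm apart at rest, flared at the top to a mouth about 15 mm wide; a 6 mm card entering parts them, which takes about 8 to 14 N; friction then holds it.
- rack: fixed blue card rack on a black base, 130 (x) x 210 (y) x 36 mm high, origin under its centre. Four slots across it, 8.5 mm wide, at y = -75, -25, 25, 75 mm; slot floors 6 mm above the table.
- card0: loose green control card, 90 g, may be absent (None). Board 110 (x) x 6 (y) x 64 mm (z) with a white grip block 50 (x) x 14 (y) x 22 mm on top, from z = 58 to 80 mm. Origin: middle of the bottom edge; z up, y normal to the board. Starts upright in a slot of the rack. Either way round is right.
- card1: loose green control card, 90 g, may be absent (None). Board 110 (x) x 6 (y) x 64 mm (z) with a white grip block 50 (x) x 14 (y) x 22 mm on top, from z = 58 to 80 mm. Origin: middle of the bottom edge; z up, y normal to the board. Starts upright in a slot of the rack. Either way round is right.
- card2: loose green control card, 90 g, may be absent (None). Board 110 (x) x 6 (y) x 64 mm (z) with a white grip block 50 (x) x 14 (y) x 22 mm on top, from z = 58 to 80 mm. Origin: middle of the bottom edge; z up, y normal to the board. Starts upright in a slot of the rack. Either way round is right.
- card3: loose green control card, 90 g, may be absent (None). Board 110 (x) x 6 (y) x 64 mm (z) with a white grip block 50 (x) x 14 (y) x 22 mm on top, from z = 58 to 80 mm. Origin: middle of the bottom edge; z up, y normal to the board. Starts upright in a slot of the rack. Either way round is right.
- tray: fixed grey open tool tray, 200 (x) x 260 (y) x 45 mm high, walls and floor 5 mm. Origin: centre of its underside.
- meter: loose yellow multimeter 125 (x) x 58 (y) x 32 mm, about 0.25 kg, lying on the lid, screen up. Origin: centre of its underside.
- spanner: loose insulated spanner, about 0.2 kg, lying on the lid along its x. Red handle 90 x 24 x 16 mm from x = -60 to 30 mm, steel head out to x = +88 mm, 32 mm wide. Origin: on the underside of the handle, near the centre of mass.
- cell_module: bystander: loose flat metal battery module 100 x 200 x 53 mm, just beyond the enclosure. Origin under its centre.
- bolt_jar: bystander: clear jar with red cap, 68 mm across, 85 mm tall.
- mug: bystander: white mug, 80 mm across, 90 mm tall.

How it is judged (in metres and radians):
On the way, in this order (a step that is already met when the one before it is completed fails the run):
1. the meter and the spanner lie in the tool tray, the lid still shut (x of meter in the frame of tray between -0.095 and 0.095 m and y of meter in the frame of tray between -0.125 and 0.125 m and z of each of meter, spanner in the frame of tray below 0.045 m and linear speed of each of meter, spanner below 0.02 m/s and x of spanner in the frame of tray between -0.095 and 0.095 m and y of spanner in the frame of tray between -0.125 and 0.125 m and value of joint lid below 0.1 rad), for 0.2 s.
2. the lid stands open by itself, let go (value of joint lid above 1.75 rad and velocity of joint lid between -0.05 and 0.05 rad/s and contact force between each of the arm, the fingers and anything else below 0.2 N), for 0.3 s.
At the end, for the whole second after the job is handed in: Lid open beyond 1.75 rad and at rest; meter and spanner at rest inside the tray; every card present at rest in a clip of its own: bottom edge within 3.5 mm of the clip's seat in height, its middle within 12 mm of the clip's middle, upright and in line with the clip within 0.1 rad (x of meter in the frame of tray between -0.095 and 0.095 m and y of meter in the frame of tray between -0.125 and 0.125 m and z of each of meter, spanner in the frame of tray below 0.045 m and linear speed of each of meter, spanner, card0, card1, card2, card3 below 0.02 m/s and x of spanner in the frame of tray between -0.095 and 0.095 m and y of spanner in the frame of tray between -0.125 and 0.125 m and value of joint lid above 1.75 rad and velocity of joint lid between -0.05 and 0.05 rad/s and ((horizontal distance between card0 and clip0 below 0.012 m and z of card0 in the frame of clip0 below 0.0035 m) or (horizontal distance between card0 and clip1 below 0.012 m and z of card0 in the frame of clip1 below 0.0035 m) or (horizontal distance between card0 and clip2 below 0.012 m and z of card0 in the frame of clip2 below 0.0035 m) or (horizontal distance between card0 and clip3 below 0.012 m and z of card0 in the frame of clip3 below 0.0035 m)) and angle between each of card0, card1, card2, card3's own z axis and vertical below 0.1 rad and angle between the y axis of each of card0, card1, card2, card3 and the y axis of enclosure, either way round below 0.1 rad and ((horizontal distance between card1 and clip0 below 0.012 m and z of card1 in the frame of clip0 below 0.0035 m) or (horizontal distance between card1 and clip1 below 0.012 m and z of card1 in the frame of clip1 below 0.0035 m) or (horizontal distance between card1 and clip2 below 0.012 m and z of card1 in the frame of clip2 below 0.0035 m) or (horizontal distance between card1 and clip3 below 0.012 m and z of card1 in the frame of clip3 below 0.0035 m)) and ((horizontal distance between card2 and clip0 below 0.012 m and z of card2 in the frame of clip0 below 0.0035 m) or (horizontal distance between card2 and clip1 below 0.012 m and z of card2 in the frame of clip1 below 0.0035 m) or (horizontal distance between card2 and clip2 below 0.012 m and z of card2 in the frame of clip2 below 0.0035 m) or (horizontal distance between card2 and clip3 below 0.012 m and z of card2 in the frame of clip3 below 0.0035 m)) and ((horizontal distance between card3 and clip0 below 0.012 m and z of card3 in the frame of clip0 below 0.0035 m) or (horizontal distance between card3 and clip1 below 0.012 m and z of card3 in the frame of clip1 below 0.0035 m) or (horizontal distance between card3 and clip2 below 0.012 m and z of card3 in the frame of clip2 below 0.0035 m) or (horizontal distance between card3 and clip3 below 0.012 m and z of card3 in the frame of clip3 below 0.0035 m))); the robot touches nothing.
It fails at once if the lid is raised with a tool still on it (value of joint lid above 0.2 rad and ((x of meter in the frame of enclosure between -0.1 and 0.15 m and y of meter in the frame of enclosure between -0.14 and 0.14 m) or (x of spanner in the frame of enclosure between -0.1 and 0.15 m and y of spanner in the frame of enclosure between -0.14 and 0.14 m))).
It fails at once if the battery module, the jar or the mug is moved more than 30 mm (distance of any of cell_module, bolt_jar, mug from where it was at the start of the episode above 0.03 m).
Of card0, card1, card2, card3 only 3 to 4 are there at a start; the rules pass over those that are not, and their reading is None.
At some moment in a run one of meter, spanner may be knocked a few centimetres aside while the robot is not near it.
It also fails if it takes over 210 s, if anything falls off the work surface, if the arm or the gripper's body presses on something with over 40 N, if the wrist force passes 120 N, or if a joint passes its speed limit or range.

## Robot

A 6-joint arm with a two-finger parallel gripper is mounted at the origin on the work surface. World frame = base frame: x ahead of the robot, y to its left, z up, the work surface at z = 0. Lengths are in mm, angles in rad, forces in N, time in s.
With the tool pointing down it reaches from about 325 to 850 mm from the base axis. Payload 15.5 kg.
Tool frame: the origin (TCP) lies at the very end of the fingers, on their centre line; the grasp point (between the pads) lies 19 mm behind it; z points along the fingers, y is the direction in which the jaws open and shut (so a half turn about z gives the same grasp; the last joint's range is limited). The gripper opens to 91 mm and grips with 3 to 60 N. Pads are 32 mm wide; open, the fingers measure 118 mm over their backs; the gripper's body (76 mm by 178 mm) begins 60 mm behind the grasp point.
Start: joints at [-1.325, 0.494, 1.345, -0, 1.302, -0.096], TCP at [208.902, -589.055, 182.215] pointing down, gripper open.
Joint ranges: [-2.91, 2.91], [-0.82, 2.16], [0.22, 2.67], [-1.22, 4.37], [0.12, 2.79], [-3.08, 3.08]. Speed limits (rad/s): [1.89, 1.89, 2.57, 3.01, 3.01, 3.01].

## Interface

Orientations are given as a unit quaternion [x, y, z, w].
In Python, from workcell import sense, snapshot, finish_job, regions_of, landmark_of gives the robot as it stands.
- The arm moves only by the tool arm_command, never from a script. Its argument "plan" is a list of rows, each a list of 3 entries, a list of its own where there are three numbers: the closure, from -1 (fully open) to 1 (shut), then the shift along the tool's x, y, z in cm, then the turn, a rotation vector about the tool's x, y, z in degrees. In form: [[fingers, [tx, ty, tz], [wx, wy, wz]], ...]. A call has 1 to 10 rows; each row is the pose to reach, as a shift and turn from the pose commanded when the call began, along the tool's axes at that moment; what a row does not reach only later rows make up. A row lasts 1/10 s, in which the tool goes at most 50 mm and 8.59 degrees, less where a joint would pass 70% of its speed; a pose out of reach is approached as far as the arm can. A call with a gripper value outside its range is refused whole. The fingers move at their own pace and stop on an object; "squeeze" is the grip in N (left out, the last holds). Time passes only in rows, so rows that repeat a pose let the fingers close. It gives the time, the measured TCP pose, the force and the opening at its end, in the units of the state.
- sense(): the state, without advancing time (a new reading comes with each control period).
- snapshot(name): name is "side" or "top"; returns a dict with "color" (384x512x3 uint8, red, green, blue), "z_map" (384x512 float32, mm along the optical axis (not along the pixel's ray), 0 where there is no reading), "fx", "fy", "cx", "cy" (pixels), "world_from_camera" (4x4, takes a point from camera to world coordinates). Camera axes: x right, y down, z forward; pixel columns grow to the right and rows downward; lengths in mm; the calibration is good to about 2 mm. A picture is of the moment at which its call begins.
- finish_job(): hands the job in, once; it reports no verdict.
Trained networks look in the newest picture that a camera, given by its name, has taken for a name from the list of things; names that differ only in an ending like _2 or _b are one class to them, and where a whole thing is asked for, a point or a joint stands for the part that bears it (a point fixed in the world has none). Each returns a list of dicts, best first, with "score" (0 to 1); they miss things now and then, are a little off and sometimes report something else, mostly with a low value. They report only what shows in the picture. A call takes as long as a camera call.
- regions_of(thing, camera): "mask" (384x512 bool, what is visible of it) and "xy" ([column, row] in pixels, amid what is visible of it).
- landmark_of(thing, camera): "xy" ([column, row] in pixels: a listed point, or the origin of a listed thing).
The state is a dict: "time_s": time; "joint_pos": joint angles; "joint_vel": joint speeds; "effort": joint torques, N m; "tool_pos": TCP position; "eef_rot": TCP orientation; "ft_force": force on the tool from outside, world axes, zero at the start; "moment": the same for the moment, N m; "finger_gap": finger opening in mm.
Only numpy, scipy, OpenCV 4.12 (cv2) and the standard library are available. Lean on these libraries where they do the work, as an engineer would, in place of code of your own. Each camera call takes 0.05 s, during which the arm holds its last target.

## Working session

There is one attempt and no reset: what is moved stays moved. The work goes in short steps, Python scripts to look and compute and a tool call to move; the robot and the scene stay as the last step left them, time stands still between calls to the robot, and variables do not carry over. Pictures are saved under pics/ and viewed, and the job is handed in when it is done.

Besides the shell and the picture viewer there is one more tool, called after ">>>" by a JSON object that holds its "method" and its "body", one argument or row to a line. arm_command: Moves the arm, as the interface text tells. Its arguments: {"type":"object","properties":{"plan":{"type":"array","items":{"type":"array"}},"squeeze":{"type":"number"}},"required":["plan"]}

```bash
ls; mkdir -p pics; cat > h.py <<'E'
import numpy as np, cv2
from workcell import *
from scipy.spatial.transform import Rotation as R
def snap(n,out=None):
    s=snapshot(n)
    if out: cv2.imwrite('pics/'+out,cv2.cvtColor(s['color'],cv2.COLOR_RGB2BGR))
    return s
def cloud(s):
    z=s['z_map'];v,u=np.indices(z.shape)
    p=np.stack([(u-s['cx'])*z/s['fx'],(v-s['cy'])*z/s['fy'],z,np.ones_like(z)],-1)
    w=p@np.array(s['world_from_camera']).T
    w=w[...,:3]; w[z<=0]=np.nan
    return w
def tool(target,yaw=None):
    "shift in tool axes (cm) to world target"
    st=sense();r=R.from_quat(st['eef_rot']);return r.inv().apply(np.array(target)-st['tool_pos'])/10
E
python3 - <<'E'
from h import *
print(sense())
for c in ('top','side'):
    s=snap(c,c+'0.png'); print(c,np.round(s['world_from_camera'],3).tolist(),s['fx'],s['cx'])
E
```

```text
pics
{'time_s': 0.0, 'joint_pos': array([-1.32548588e+00,  4.94182900e-01,  1.34612851e+00,  2.20285531e-05,
        1.30252098e+00, -9.55169812e-02]), 'joint_vel': array([-1.11632168e-03,  7.20472792e-04,  1.81052371e-04, -6.57717580e-06,
        1.04891819e-03, -2.85505538e-04]), 'effort': array([ 3.46466666e-03, -8.78812194e+01, -3.81844926e+01,  7.08607980e-02,
        5.33953949e-02, -1.74742272e-04]), 'tool_pos': array([ 208.81390998, -588.63438134,  181.63936582]), 'eef_rot': array([ 9.85514996e-01,  1.69587170e-01, -3.57937302e-05, -6.18921359e-04]), 'ft_force': array([-0.09670492, -1.22397031,  0.27528802]), 'moment': array([ 0.03229516,  0.03714868, -0.02880328]), 'finger_gap': 91.04194731974394}
top [[0.016, -0.994, 0.107, 487.285], [-1.0, -0.016, 0.001, 24.516], [0.0, -0.107, -0.994, 1359.508], [0.0, 0.0, 0.0, 1.0]] 418.9746617355038 256.6229395038704
side [[-0.974, -0.133, 0.183, 378.97], [-0.226, 0.648, -0.727, 872.35], [-0.022, -0.75, -0.662, 859.853], [0.0, 0.0, 0.0, 1.0]] 468.96655265056023 253.81401399255094
```

View pics/top0.png

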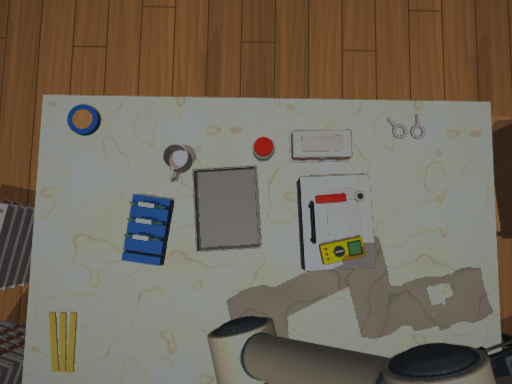

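View pics/side0.png

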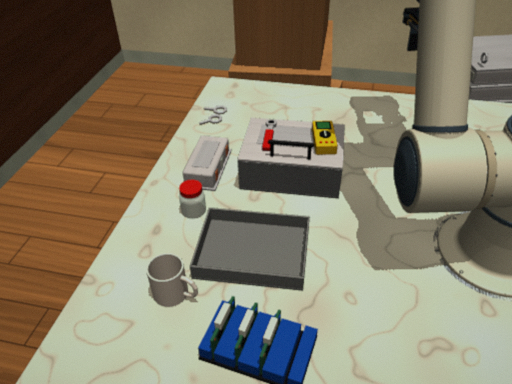

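```bash
cat > loc.py <<'E'
from h import *
import sys
def measure(names,cams=('top','side')):
    for c in cams:
        s=snap(c,f'cur_{c}.png');w=cloud(s)
        for n in names:
            for r in regions_of(n,c)[:4]:
                m=r['mask']
                p=w[m];p=p[~np.isnan(p[:,0])]
                if len(p)<10: continue
                zt=np.percentile(p[:,2],90)
                q=p[p[:,2]>zt-8]
                rect=cv2.minAreaRect(q[:,:2].astype(np.float32))
                print(c,n,round(r['score'],2),'px',np.round(r['xy']),'n',m.sum(),'ztop',round(zt),'rect',np.round(rect[0]),np.round(rect[1]),round(rect[2],1))
E
python3 -c "
from loc import *
measure(['enclosure','lid','rack','tray','meter','spanner','card0','cell_module','bolt_jar','mug'])
for c in ('top','side'):
  for n in ['enclosure','lid_handle','lid_hinge','rack','tray','meter','spanner','card0']:
    print(c,n,[(round(r['score'],2),np.round(r['xy'])) for r in landmark_of(n,c)[:5]])
"
```

```text
top enclosure 0.65 px [332. 218.] n 5650 ztop 114 rect [ 534. -215.] [280. 211.] 3.4
top lid 0.74 px [336. 218.] n 5309 ztop 114 rect [ 534. -215.] [280. 210.] 3.4
top rack 0.78 px [150. 235.] n 2148 ztop 41 rect [502. 373.] [121. 207.] 82.6
top tray 0.81 px [226. 208.] n 5261 ztop 34 rect [574. 123.] [260. 200.] 4.5
top tray 0.24 px [338. 219.] n 5391 ztop 114 rect [ 534. -215.] [280. 211.] 3.4
top meter 0.89 px [339. 252.] n 890 ztop 146 rect [ 451. -224.] [ 57. 125.] 12.7
top spanner 0.63 px [338. 197.] n 369 ztop 128 rect [ 605. -220.] [ 25. 145.] 5.2
top card0 0.6 px [143. 240.] n 137 ztop 89 rect [478. 377.] [51. 13.] 81.2
top card0 0.58 px [148. 205.] n 135 ztop 90 rect [577. 364.] [51. 14.] 82.4
top card0 0.57 px [142. 221.] n 163 ztop 89 rect [527. 369.] [50. 14.] 82.9
top cell_module 0.84 px [324. 145.] n 1953 ztop 57 rect [ 783. -178.] [ 89. 189.] 1.1
top bolt_jar 0.91 px [262. 148.] n 437 ztop 89 rect [765.   9.] [58. 56.] 1.0
top bolt_jar 0.65 px [333. 218.] n 5518 ztop 113 rect [ 534. -215.] [280. 210.] 3.4
top mug 0.82 px [179. 159.] n 693 ztop 89 rect [728. 279.] [77.
[... 1800 characters left out ...]
 [(0.96, array([336., 198.])), (0.67, array([146., 224.])), (0.67, array([265., 152.])), (0.45, array([227., 210.]))]
top card0 [(0.43, array([148., 240.])), (0.41, array([153., 207.]))]
side enclosure [(0.74, array([288., 173.])), (0.24, array([170., 289.]))]
side lid_handle [(0.21, array([251., 341.]))]
side lid_hinge [(0.66, array([297., 122.])), (0.15, array([191., 211.]))]
side rack [(0.86, array([261., 347.]))]
side tray [(0.6, array([258., 253.]))]
side meter [(0.62, array([254., 253.])), (0.55, array([171., 289.])), (0.22, array([270., 352.]))]
side spanner [(0.63, array([272., 144.]))]
side card0 [(0.97, array([225., 338.])), (0.86, array([271., 352.])), (0.74, array([250., 341.]))]
```

The top view shows the enclosure at about (335,220), with the lid handle on its left (+y) side and the hinge on its right. The yellow meter is at (340,250) and the red spanner at (335,198). The tray is at (226,208). The rack at (148,230) holds three cards. I'll start with the meter.

```bash
cat > mv.py <<'E'
from h import *
def mv(x,y,z,ang=None,show=True):
    st=sense();r=R.from_quat(st['eef_rot'])
    t=np.array([x,y,z]);sh=r.inv().apply(t-st['tool_pos'])/10
    if ang is None:
        ty=r.apply([0,1,0]);ang=np.degrees(np.arctan2(ty[1],ty[0]))
    a=np.radians(ang);Y=np.array([np.cos(a),np.sin(a),0]);Z=np.array([0,0,-1.]);X=np.cross(Y,Z)
    g=R.from_matrix(np.stack([X,Y,Z],1))
    rv=(r.inv()*g).as_rotvec(degrees=True)
    print('shift cm',np.round(sh,2).tolist(),'rot',np.round(rv,1).tolist())
def st():
    s=sense();ty=R.from_quat(s['eef_rot']).apply([0,1,0]);tz=R.from_quat(s['eef_rot']).apply([0,0,1])
    print('t',round(s['time_s'],2),'pos',np.round(s['tool_pos'],1),'yang',round(np.degrees(np.arctan2(ty[1],ty[0])),2),'tz',np.round(tz,3),'F',np.round(s['ft_force'],1),'gap',round(s['finger_gap'],1))
E
python3 -c "
from mv import *
st();mv(451,-222,230,12.7)"
```

```text
t 2.0 pos [ 208.9 -589.   182.2] yang -70.47 tz [-0.  0. -1.] F [ 1.   0.9 -0.5] gap 91.3
shift cm [35.08, -26.5, -4.78] rot [-0.0, -0.0, -83.2]
```

>>> {"method": "arm_command", "body": {
  "plan": [
    [-1,[0,0,-4.8],[0,0,0]],
    [-1,[35.1,-26.5,-4.8],[0,0,-83]],
    [-1,[35.1,-26.5,-4.8],[0,0,-83]],
    [-1,[35.1,-26.5,-4.8],[0,0,-83]],
    [-1,[35.1,-26.5,-4.8],[0,0,-83]],
    [-1,[35.1,-26.5,-4.8],[0,0,-83]],
    [-1,[35.1,-26.5,-4.8],[0,0,-83]],
    [-1,[35.1,-26.5,-4.8],[0,0,-83]],
    [-1,[35.1,-26.5,-4.8],[0,0,-83]],
    [-1,[35.1,-26.5,-4.8],[0,0,-83]]
  ],
  "squeeze": 25
}}

```text
time_s: 3.0
tool_pos: [452.2, -219.6, 230.5]
eef_rot: [0.661, 0.751, 0.0, 0.0]
ft_force: [1.3, 0.3, 0.4]
finger_gap: 91.5
```

```bash
python3 -c "
from mv import *
st();mv(451,-222,118,12.7)"
```

```text
t 3.0 pos [ 452.2 -219.6  230.5] yang 7.27 tz [ 0.001 -0.    -1.   ] F [1.3 0.3 0.4] gap 91.5
shift cm [-0.22, -0.15, 11.25] rot [0.0, 0.0, -5.4]
```

>>> {"method": "arm_command", "body": {
  "plan": [
    [-1,[-0.2,-0.1,0],[0,0,-5.4]],
    [-1,[-0.2,-0.1,4],[0,0,-5.4]],
    [-1,[-0.2,-0.1,8],[0,0,-5.4]],
    [-1,[-0.2,-0.1,11.3],[0,0,-5.4]],
    [-1,[-0.2,-0.1,11.3],[0,0,-5.4]],
    [1,[-0.2,-0.1,11.3],[0,0,-5.4]],
    [1,[-0.2,-0.1,11.3],[0,0,-5.4]],
    [1,[-0.2,-0.1,11.3],[0,0,-5.4]],
    [1,[-0.2,-0.1,11.3],[0,0,-5.4]],
    [1,[-0.2,-0.1,11.3],[0,0,-5.4]]
  ]
}}

```text
time_s: 4.0
tool_pos: [450.7, -224.3, 117.9]
eef_rot: [0.627, 0.779, 0.0, 0.001]
ft_force: [-0.4, -0.1, -0.4]
finger_gap: 54.5
```

```bash
python3 -c "
from mv import *
st();mv(451,-222,210,12.7);snap('side','a1.png')"
```

```text
t 4.0 pos [ 450.7 -224.3  117.9] yang 12.28 tz [ 0.001 -0.001 -1.   ] F [-0.4 -0.1 -0.4] gap 54.5
shift cm [0.21, 0.09, -9.21] rot [0.0, 0.0, -0.4]
```

View pics/a1.png

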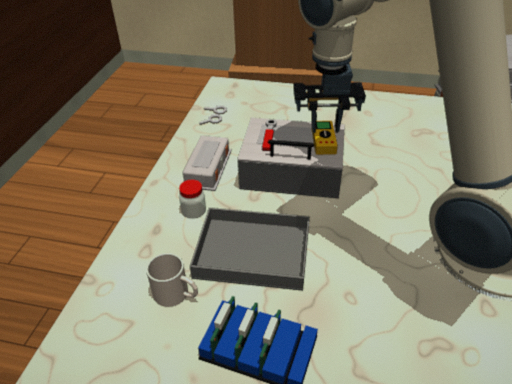

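>>> {"method": "arm_command", "body": {
  "plan": [
    [1,[0,0,-4],[0,0,0]],
    [1,[0,0,-8],[0,0,0]],
    [1,[0,0,-12],[0,0,0]],
    [1,[0,0,-12],[0,0,0]]
  ]
}}

```text
time_s: 4.45
tool_pos: [452.6, -225.5, 242.3]
eef_rot: [0.627, 0.779, 0.0, 0.004]
ft_force: [0.6, -0.7, -1.4]
finger_gap: 17.9
```

```bash
python3 -c "
from mv import *
st();mv(515,119,235,4.5)"
```

```text
t 4.45 pos [ 452.6 -225.5  242.3] yang 12.28 tz [ 0.007 -0.004 -1.   ] F [ 0.6 -0.7 -1.4] gap 17.9
shift cm [32.34, 13.42, 0.62] rot [0.4, 0.3, 7.8]
```

```bash
python3 -c "
from loc import *
measure(['meter','spanner'],('top','side'))
import mv;mv.st()"
```

```text
top meter 0.86 px [331. 252.] n 559 ztop 146 rect [ 445. -200.] [57. 76.] 12.7
top spanner 0.9 px [338. 195.] n 406 ztop 128 rect [ 605. -220.] [ 28. 146.] 3.7
top spanner 0.46 px [178. 159.] n 745 ztop 89 rect [728. 281.] [81. 79.] 33.0
side meter 0.87 px [324. 138.] n 759 ztop 144 rect [ 452. -223.] [ 58. 130.] 12.0
side spanner 0.68 px [269. 134.] n 268 ztop 126 rect [ 604. -209.] [ 27. 171.] 6.3
t 4.75 pos [ 449.8 -223.7  236.1] yang 12.27 tz [-0.002  0.001 -1.   ] F [0.3 0.2 0.5] gap 0.3
```

View pics/cur_side.png

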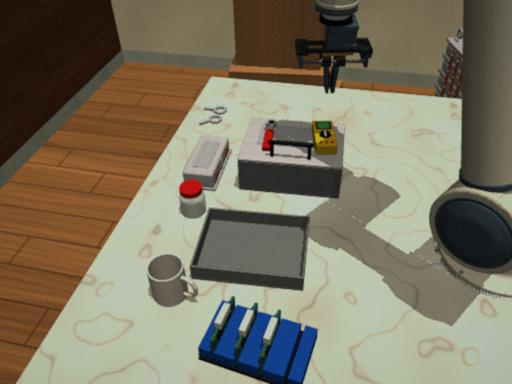

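View pics/cur_top.png

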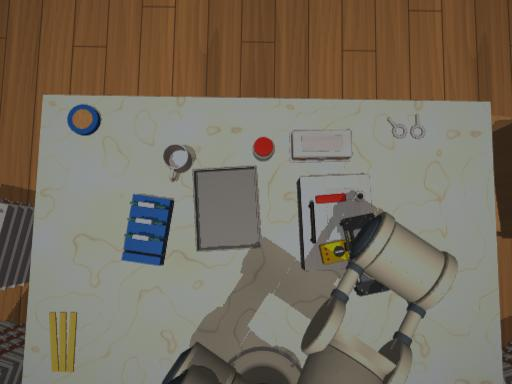

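The fingers closed but came up empty: the side view shows the meter still on the lid at (324,138). I'll open, go deeper, squeeze harder and lift slowly.

```bash
python3 -c "
from mv import *
mv(451,-223,112,12.7)"
```

```text
shift cm [0.02, 0.15, 12.41] rot [-0.1, -0.1, -0.4]
```

>>> {"method": "arm_command", "body": {
  "plan": [
    [-1,[0,0,0],[0,0,0]],
    [-1,[0,0,0],[0,0,0]],
    [-1,[0,0,0],[0,0,0]],
    [-1,[0,0,0],[0,0,0]],
    [-1,[0,0,0],[0,0,0]],
    [-1,[0,0,0],[0,0,0]],
    [-1,[0,0,0],[0,0,0]],
    [-1,[0,0,0],[0,0,0]],
    [-1,[0,0,0],[0,0,0]],
    [-1,[0,0,0],[0,0,0]]
  ],
  "squeeze": 50
}}

```text
time_s: 5.75
tool_pos: [450.4, -224.1, 237.2]
eef_rot: [0.627, 0.779, -0.0, -0.0]
ft_force: [0.2, 0.1, 0.2]
finger_gap: 77.6
```

```bash
python3 -c "
from mv import *
st();mv(451,-223,112,12.7)"
```

```text
t 5.75 pos [ 450.4 -224.1  237.2] yang 12.28 tz [-0.  0. -1.] F [0.2 0.1 0.2] gap 77.6
shift cm [0.09, 0.08, 12.52] rot [-0.0, -0.0, -0.4]
```

>>> {"method": "arm_command", "body": {
  "plan": [
    [-1,[0.1,0.1,0],[0,0,0]],
    [-1,[0.1,0.1,4],[0,0,0]],
    [-1,[0.1,0.1,8],[0,0,0]],
    [-1,[0.1,0.1,11],[0,0,0]],
    [-1,[0.1,0.1,12.4],[0,0,0]],
    [-1,[0.1,0.1,12.4],[0,0,0]],
    [1,[0.1,0.1,12.4],[0,0,0]],
    [1,[0.1,0.1,12.4],[0,0,0]],
    [1,[0.1,0.1,12.4],[0,0,0]],
    [1,[0.1,0.1,12.4],[0,0,0]]
  ]
}}

```text
time_s: 6.75
tool_pos: [451.5, -223.1, 113.9]
eef_rot: [0.627, 0.779, 0.0, 0.001]
ft_force: [0.3, -0.8, 0.2]
finger_gap: 61.9
```

>>> {"method": "arm_command", "body": {
  "plan": [
    [1,[0,0,0],[0,0,0]],
    [1,[0,0,0],[0,0,0]],
    [1,[0,0,0],[0,0,0]],
    [1,[0,0,0],[0,0,0]]
  ]
}}

```text
time_s: 7.15
tool_pos: [451.2, -222.9, 113.2]
eef_rot: [0.627, 0.779, -0.0, -0.0]
ft_force: [-0.5, -0.3, -0.1]
finger_gap: 30.1
```

```bash
python3 -c "
from loc import *
measure(['meter'],('top','side'))
for c in ('side','top'):
  i=cv2.imread(f'pics/cur_{c}.png');k=i[60:220,200:420] if c=='side' else i[160:300,260:460]
  cv2.imwrite(f'pics/b_{c}.png',cv2.resize(k,None,fx=3.5,fy=3.5,interpolation=cv2.INTER_CUBIC))
import mv;mv.st()"
```

```text
top meter 0.77 px [324. 253.] n 288 ztop 145 rect [ 441. -183.] [57. 42.] 12.4
top meter 0.53 px [152. 236.] n 2405 ztop 41 rect [502. 373.] [122. 209.] 82.6
side meter 0.67 px [326. 141.] n 622 ztop 144 rect [ 452. -222.] [ 58. 130.] 12.3
t 7.35 pos [ 451.1 -222.9  113.2] yang 12.28 tz [-0. -0. -1.] F [0.4 0.4 0.3] gap 14.3
```

View pics/b_side.png

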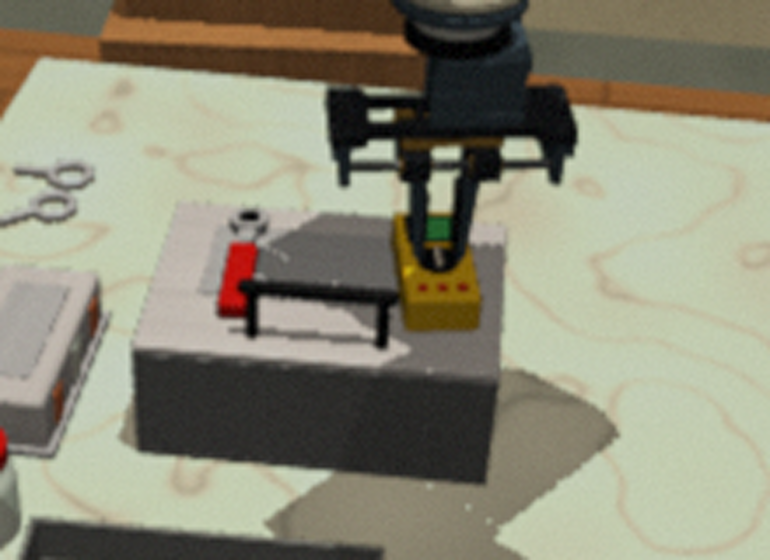

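View pics/b_top.png

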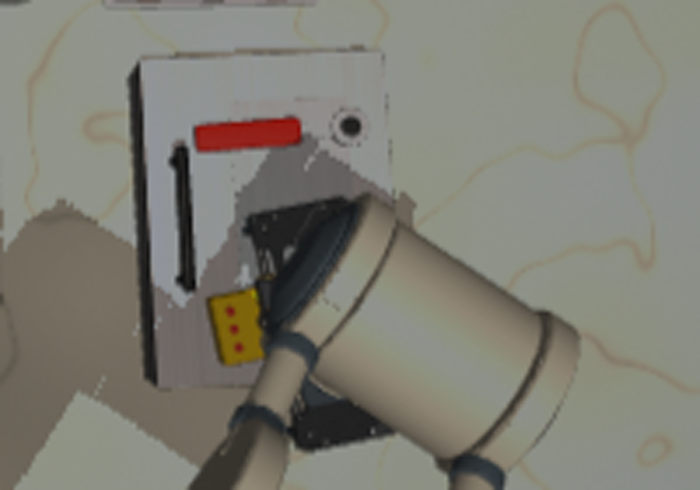

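```bash
python3 -c "
from h import *
import mv
s=snap('side');w=cloud(s);mv.st()
c=s['color'].astype(int)
for r in range(96,140,2):
  print(r,[ (u,*(np.round(w[r,u]).astype(int) if not np.isnan(w[r,u,0]) else (0,)), 'D' if c[r,u].sum()<120 else '') for u in range(318,336,3)])
"
```

```text
t 7.4 pos [ 451.2 -222.9  113.2] yang 12.27 tz [-0.  0. -1.] F [ 0.4 -0.7 -0.2] gap 10.0
96 [(318, np.int64(473), np.int64(-194), np.int64(264), 'D'), (321, np.int64(465), np.int64(-195), np.int64(265), 'D'), (324, np.int64(458), np.int64(-197), np.int64(264), 'D'), (327, np.int64(450), np.int64(-193), np.int64(267), 'D'), (330, np.int64(443), np.int64(-199), np.int64(265), 'D'), (333, np.int64(436), np.int64(-200), np.int64(265), 'D')]
98 [(318, np.int64(472), np.int64(-194), np.int64(259), 'D'), (321, np.int64(465), np.int64(-196), np.int64(259), 'D'), (324, np.int64(457), np.int64(-196), np.int64(259), 'D'), (327, np.int64(450), np.int64(-196), np.int64(260), 'D'), (330, np.int64(443), np.int64(-202), np.int64(258), 'D'), (333, np.int64(435), np.int64(-203), np.int64(258), 'D')]
100 [(318, np.int64(472), np.int64(-194), np.int64(253), 'D'), (321, np.int64(464), np.int64(-193), np.int64(255), ''), (324, np.int64(457), np.int64(-197), np.int64(253), 'D'), (327, np.int64(449), np.int64(-198), np.int64(253), ''), (330, np.int64(442), np.int64(-202), np.int64(252), ''), (333, np.int64(
[... 5928 characters left out ...]
nt64(426), np.int64(-221), np.int64(138), '')]
136 [(318, np.int64(465), np.int64(-198), np.int64(142), ''), (321, np.int64(457), np.int64(-198), np.int64(143), 'D'), (324, np.int64(449), np.int64(-198), np.int64(144), 'D'), (327, np.int64(441), np.int64(-199), np.int64(145), 'D'), (330, np.int64(433), np.int64(-204), np.int64(142), ''), (333, np.int64(425), np.int64(-208), np.int64(140), '')]
138 [(318, np.int64(464), np.int64(-191), np.int64(141), ''), (321, np.int64(456), np.int64(-191), np.int64(142), ''), (324, 0, ''), (327, np.int64(440), np.int64(-195), np.int64(141), ''), (330, np.int64(432), np.int64(-194), np.int64(142), ''), (333, np.int64(424), np.int64(-200), np.int64(140), '')]
```

The side cloud puts the fingertips at about z=145–150 on the meter's top (row 135), but the reported TCP z is 113. The fingers went shut to 10 mm with no force, so the reported tool height and the cameras disagree by about 30 mm. I'll touch down gently on the meter top to measure that offset.

>>> {"method": "arm_command", "body": {
  "plan": [
    [1,[0,0,0.2],[0,0,0]],
    [1,[0,0,0.4],[0,0,0]],
    [1,[0,0,0.6],[0,0,0]],
    [1,[0,0,0.6],[0,0,0]],
    [1,[0,0,0.6],[0,0,0]]
  ]
}}

```text
time_s: 7.9
tool_pos: [451.2, -223.0, 108.8]
eef_rot: [0.627, 0.779, 0.0, 0.001]
ft_force: [-9.4, 6.3, 40.6]
finger_gap: 0.5
```

```bash
python3 -c "
from h import *
import mv
for c in ('side','top'):
  s=snap(c)
  i=s['color'][:,:,::-1];k=i[60:220,200:420] if c=='side' else i[160:300,260:460]
  cv2.imwrite(f'pics/c_{c}.png',cv2.resize(k,None,fx=3.5,fy=3.5,interpolation=cv2.INTER_CUBIC))
mv.st();print(sense()['joint_pos'])"
```

```text
t 8.0 pos [ 451.2 -223.   108.8] yang 12.28 tz [ 0.001 -0.001 -1.   ] F [-9.9  5.3 40.6] gap 0.3
[-5.77527127e-01  4.17497128e-01  1.73203168e+00 -1.23926706e-04
  9.90797808e-01 -7.91841563e-01]
```

View pics/c_side.png

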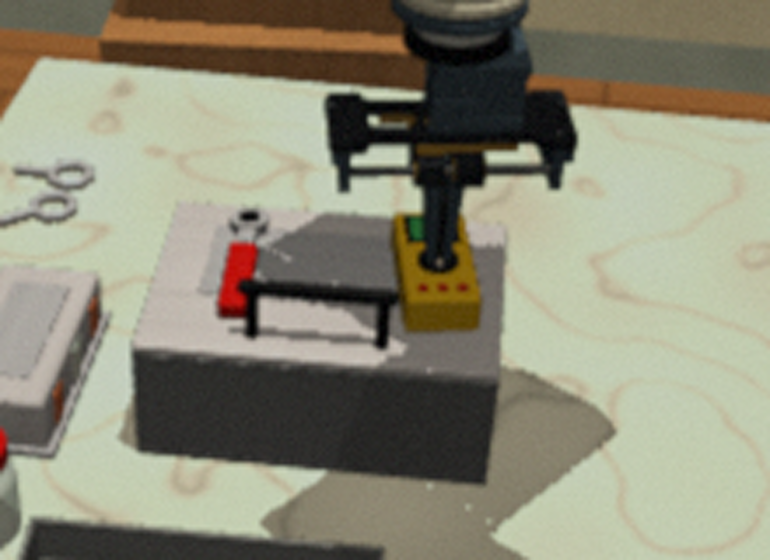

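Contact shows at a reading of about 109, while the meter top is at 140.5, so the true fingertip is about 32 mm above the reported z. I'll use true z ≈ reading + 32 from here and refine it with another touch. Next I lift, open and regrasp lower.

>>> {"method": "arm_command", "body": {
  "plan": [
    [-1,[0,0,-2],[0,0,0]],
    [-1,[0,0,-4],[0,0,0]],
    [-1,[0,0,-4],[0,0,0]],
    [-1,[0,0,-4],[0,0,0]],
    [-1,[0,0,-4],[0,0,0]],
    [-1,[0,0,-4],[0,0,0]],
    [-1,[0,0,-4],[0,0,0]],
    [-1,[0,0,-4],[0,0,0]],
    [-1,[0,0,-4],[0,0,0]],
    [-1,[0,0,-4],[0,0,0]]
  ],
  "squeeze": 40
}}

```text
time_s: 9.0
tool_pos: [451.1, -222.9, 147.1]
eef_rot: [0.627, 0.779, -0.0, -0.0]
ft_force: [0.7, -0.3, 0.2]
finger_gap: 77.5
```

```bash
python3 -c "
from mv import *
st();mv(450,-223,84,12.7)"
```

```text
t 9.0 pos [ 451.1 -222.9  147.1] yang 12.27 tz [-0.  0. -1.] F [ 0.7 -0.3  0.2] gap 77.5
shift cm [0.02, -0.11, 6.31] rot [-0.0, -0.0, -0.4]
```

>>> {"method": "arm_command", "body": {
  "plan": [
    [-1,[0,-0.1,0],[0,0,0]],
    [-1,[0,-0.1,0],[0,0,0]],
    [-1,[0,-0.1,3],[0,0,0]],
    [-1,[0,-0.1,5],[0,0,0]],
    [-1,[0,-0.1,6],[0,0,0]],
    [-1,[0,-0.1,6],[0,0,0]],
    [1,[0,-0.1,6],[0,0,0]],
    [1,[0,-0.1,6],[0,0,0]],
    [1,[0,-0.1,6],[0,0,0]],
    [1,[0,-0.1,6],[0,0,0]]
  ]
}}

```text
time_s: 10.0
tool_pos: [450.5, -223.3, 87.7]
eef_rot: [0.627, 0.779, 0.0, 0.0]
ft_force: [0.1, -0.3, -0.3]
finger_gap: 62.1
```

>>> {"method": "arm_command", "body": {
  "plan": [
    [1,[0,0,0],[0,0,0]],
    [1,[0,0,0],[0,0,0]],
    [1,[0,0,0],[0,0,0]],
    [1,[0,0,0],[0,0,0]]
  ]
}}

```text
time_s: 10.4
tool_pos: [450.5, -223.3, 87.6]
eef_rot: [0.627, 0.779, 0.0, 0.0]
ft_force: [0.1, 0.9, 6.3]
finger_gap: 57.8
```

>>> {"method": "arm_command", "body": {
  "plan": [
    [1,[0,0,-1],[0,0,0]],
    [1,[0,0,-3],[0,0,0]],
    [1,[0,0,-6],[0,0,0]],
    [1,[0,0,-9],[0,0,0]],
    [1,[0,0,-11],[0,0,0]],
    [1,[0,0,-11],[0,0,0]]
  ]
}}

```text
time_s: 11.0
tool_pos: [451.3, -223.8, 200.1]
eef_rot: [0.627, 0.779, 0.0, 0.002]
ft_force: [0.3, -0.5, -3.7]
finger_gap: 58.0
```

```bash
python3 -c "
from mv import *
st();mv(515,119,190,4.5)"
```

```text
t 11.0 pos [ 451.3 -223.8  200.1] yang 12.28 tz [ 0.004 -0.002 -1.   ] F [ 0.3 -0.5 -3.7] gap 58.0
shift cm [32.15, 13.51, 0.95] rot [0.2, 0.2, 7.8]
```

>>> {"method": "arm_command", "body": {
  "plan": [
    [1,[8,3.4,0],[0,0,2]],
    [1,[12,5,0],[0,0,3]],
    [1,[16,6.7,0],[0,0,4]],
    [1,[20,8.4,0],[0,0,5]],
    [1,[24,10.1,0],[0,0,6]],
    [1,[28,11.8,0],[0,0,7]],
    [1,[31,13,0],[0,0,7.8]],
    [1,[32.2,13.5,0],[0,0,7.8]],
    [1,[32.2,13.5,0],[0,0,7.8]],
    [1,[32.2,13.5,0],[0,0,7.8]]
  ]
}}

```text
time_s: 12.0
tool_pos: [513.1, 119.6, 196.6]
eef_rot: [0.679, 0.734, -0.001, -0.0]
ft_force: [1.5, -0.5, -3.0]
finger_gap: 57.4
```

```bash
python3 -c "
from mv import *
st();mv(515,119,-14,4.5)"
```

```text
t 12.0 pos [513.1 119.6 196.6] yang 4.5 tz [-0.001 -0.001 -1.   ] F [ 1.5 -0.5 -3. ] gap 57.4
shift cm [-0.06, 0.22, 21.06] rot [-0.1, 0.0, -0.0]
```

>>> {"method": "arm_command", "body": {
  "plan": [
    [1,[0,0.2,4],[0,0,0]],
    [1,[0,0.2,8],[0,0,0]],
    [1,[0,0.2,12],[0,0,0]],
    [1,[0,0.2,16],[0,0,0]],
    [1,[0,0.2,19],[0,0,0]],
    [1,[0,0.2,20.5],[0,0,0]],
    [1,[0,0.2,21],[0,0,0]],
    [1,[0,0.2,21],[0,0,0]]
  ]
}}

```text
time_s: 12.8
tool_pos: [515.4, 119.4, -13.0]
eef_rot: [0.679, 0.734, -0.0, -0.0]
ft_force: [0.3, -0.0, -2.7]
finger_gap: 57.5
```

```bash
python3 -c "
from mv import *
st();snap('side','d1.png')"
```

```text
t 12.8 pos [515.4 119.4 -13. ] yang 4.4 tz [-0.001 -0.    -1.   ] F [ 0.3 -0.  -2.7] gap 57.5
```

View pics/d1.png

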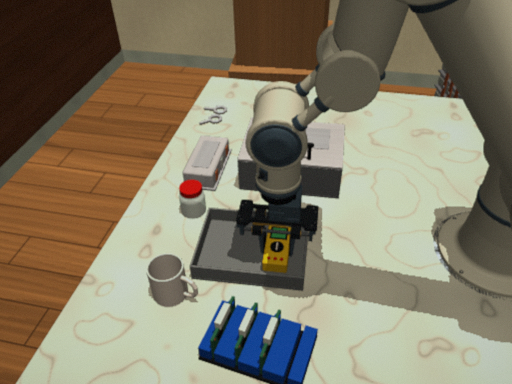

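The meter is gripped just above the tray floor at about (278,250), inside the walls. I'll release it.

>>> {"method": "arm_command", "body": {
  "plan": [
    [-0.65,[0,0,0.1],[0,0,0]],
    [-0.65,[0,0,0.1],[0,0,0]],
    [-0.65,[0,0,0.1],[0,0,0]],
    [-0.65,[0,0,-2],[0,0,0]],
    [-0.65,[0,0,-6],[0,0,0]],
    [-0.65,[0,0,-10],[0,0,0]],
    [-0.65,[0,0,-15],[0,0,0]],
    [-0.65,[0,0,-20],[0,0,0]],
    [-0.65,[0,0,-20],[0,0,0]]
  ]
}}

```text
time_s: 13.75
tool_pos: [519.0, 120.9, 193.9]
eef_rot: [0.679, 0.734, 0.004, 0.003]
ft_force: [0.6, -0.3, -1.0]
finger_gap: 75.2
```

```bash
python3 -c "
from mv import *
import loc
st()
loc.measure(['meter','spanner'])
c=snap('top');w=cloud(c);m=regions_of('spanner','top')[0]['mask'];k=c['color'].astype(int)
red=m&(k[...,0]>150)&(k[...,1]<80);p=w[red];p=p[~np.isnan(p[:,0])];print('handle',cv2.minAreaRect(p[:,:2].astype(np.float32)),np.median(p[:,2]))
"
```

```text
t 13.75 pos [519.  120.9 193.9] yang 4.49 tz [ 0.011  0.001 -1.   ] F [ 0.6 -0.3 -1. ] gap 75.2
top spanner 0.77 px [338. 198.] n 427 ztop 127 rect [ 603. -222.] [ 30. 145.] 7.2
side meter 0.72 px [276. 251.] n 1133 ztop 41 rect [517. 121.] [ 57. 130.] 4.8
handle ((0.0, 0.0), (0.0, 0.0), 0.0) nan
  return _methods._mean(a, axis=axis, dtype=dtype,
  ret = ret.dtype.type(ret / rcount)
```

View pics/cur_top.png

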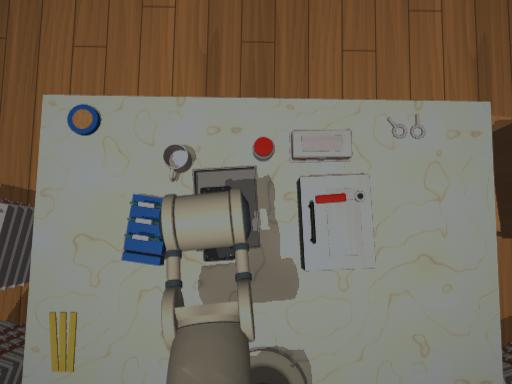

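The meter sits in the tray. The top view shows the spanner's red handle centred at about (331,198) and its head at (360,196). I also want clean lid, hinge and handle geometry while the lid is clear.

```bash
cat >> h.py <<'E'
def pix2w(s,u,v,z):
    T=np.array(s['world_from_camera']);d=T[:3,:3]@np.array([(u-s['cx'])/s['fx'],(v-s['cy'])/s['fy'],1]);o=T[:3,3]
    return o+d*(z-o[2])/d[2]
E
python3 -c "
from mv import *
s=snap('top');w=cloud(s);k=s['color'].astype(int)
red=(k[...,0]>120)&(k[...,1]<70)&(k[...,2]<70);red[:, :290]=0;red[:160]=0;red[:,380:]=0
v,u=np.nonzero(red)
P=np.array([pix2w(s,a,b,122.) for a,b in zip(u,v)])
print('handle',len(u),cv2.minAreaRect(P[:,:2].astype(np.float32)))
blk=(k.sum(2)<110);blk[:, :302]=0;blk[:198]=0;blk[246:]=0;blk[:,320:]=0
v,u=np.nonzero(blk)
P=np.array([pix2w(s,a,b,157.) for a,b in zip(u,v)])
print('bar',len(u),cv2.minAreaRect(P[:,:2].astype(np.float32)))
# lid top
q=w[~np.isnan(w[...,0])];q=q[(abs(q[:,2]-111)<6)&(q[:,0]>330)&(q[:,0]<720)&(q[:,1]<-60)&(q[:,1]>-380)]
print('lid',len(q),np.median(q[:,2]),cv2.minAreaRect(q[:,:2].astype(np.float32)))
"

```

```text
handle 217 ((602.7904663085938, -193.5629119873047), (22.00275421142578, 87.27245330810547), 4.315530776977539)
bar 131 ((525.8621215820312, -123.86175537109375), (123.14601135253906, 37.064151763916016), 0.27292680740356445)
lid 5887 110.0941631453411 ((534.0657958984375, -214.98768615722656), (280.1876525878906, 210.96041870117188), 3.373215913772583)
```

```bash
python3 -c "
from mv import *
st();mv(604,-206,190,4.3)"
```

```text
t 14.2 pos [515.2 120.3 186.3] yang 4.48 tz [-0.002 -0.    -1.   ] F [-0.2 -0.1 -0.3] gap 75.4
shift cm [-33.23, 6.31, -0.38] rot [-0.1, 0.0, 0.2]
```

>>> {"method": "arm_command", "body": {
  "plan": [
    [-0.1,[-33.2,6.3,-0.5],[0,0,0]],
    [-0.1,[-33.2,6.3,-0.5],[0,0,0]],
    [-0.1,[-33.2,6.3,-0.5],[0,0,0]],
    [-0.1,[-33.2,6.3,-0.5],[0,0,0]],
    [-0.1,[-33.2,6.3,-0.5],[0,0,0]],
    [-0.1,[-33.2,6.3,-0.5],[0,0,0]],
    [-0.1,[-33.2,6.3,-0.5],[0,0,0]],
    [-0.1,[-33.2,6.3,-0.5],[0,0,0]],
    [-0.1,[-33.2,6.3,-0.5],[0,0,0]],
    [-0.1,[-33.2,6.3,-0.5],[0,0,0]]
  ]
}}

```text
time_s: 15.2
tool_pos: [603.9, -204.7, 191.8]
eef_rot: [0.679, 0.734, -0.0, -0.001]
ft_force: [-0.3, 0.9, 1.2]
finger_gap: 50.2
```

```bash
python3 -c "
from mv import *
st();mv(604,-206,82,4.3);snap('side','e1.png')"
```

```text
t 15.2 pos [ 603.9 -204.7  191.8] yang 4.51 tz [-0.001  0.001 -1.   ] F [-0.3  0.9  1.2] gap 50.2
shift cm [-0.14, 0.01, 10.98] rot [-0.1, -0.0, 0.2]
```

View pics/e1.png

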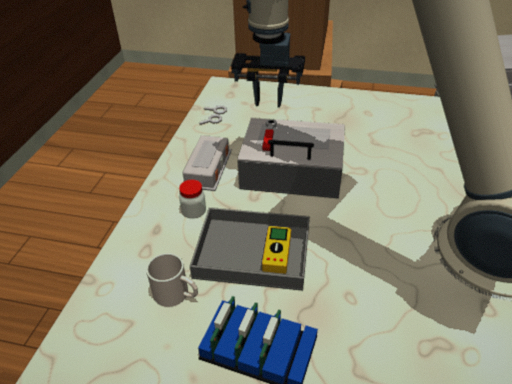

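The meter lies flat in the tray at (277,248), and the gripper is above the spanner at (270,140). Descending.

>>> {"method": "arm_command", "body": {
  "plan": [
    [-0.1,[-0.1,0,4],[0,0,0]],
    [-0.1,[-0.1,0,8],[0,0,0]],
    [-0.1,[-0.1,0,10],[0,0,0]],
    [-0.1,[-0.1,0,10.7],[0,0,0]],
    [-0.1,[-0.1,0,10.8],[0,0,0]],
    [-0.1,[-0.1,0,11],[0,0,0]],
    [-0.1,[-0.1,0,11],[0,0,0]]
  ]
}}

```text
time_s: 15.95
tool_pos: [605.1, -206.8, 83.4]
eef_rot: [0.679, 0.734, 0.0, 0.001]
ft_force: [-0.4, 0.0, 0.6]
finger_gap: 50.1
```

```bash
python3 -c "
from mv import *
st()"
```

```text
t 15.95 pos [ 605.1 -206.8   83.4] yang 4.49 tz [ 0.002 -0.001 -1.   ] F [-0.4  0.   0.6] gap 50.1
```

>>> {"method": "arm_command", "body": {
  "plan": [
    [-0.1,[0,0,0.1],[0,0,0]],
    [-0.1,[0,0,0.2],[0,0,0]],
    [-0.1,[0,0,0.2],[0,0,0]],
    [-0.1,[0,0,0.2],[0,0,0]]
  ]
}}

```text
time_s: 16.35
tool_pos: [604.4, -206.7, 80.3]
eef_rot: [0.679, 0.734, 0.0, 0.0]
ft_force: [0.8, -0.5, -0.5]
finger_gap: 50.5
```

>>> {"method": "arm_command", "body": {
  "plan": [
    [-0.1,[0,0,0.1],[0,0,0]],
    [-0.1,[0,0,0.2],[0,0,0]],
    [-0.1,[0,0,0.2],[0,0,0]],
    [-0.1,[0,0,0.2],[0,0,0]]
  ]
}}

```text
time_s: 16.75
tool_pos: [604.4, -206.7, 78.2]
eef_rot: [0.679, 0.734, 0.0, -0.0]
ft_force: [0.2, -0.2, 0.7]
finger_gap: 50.1
```

>>> {"method": "arm_command", "body": {
  "plan": [
    [-0.1,[0,0,0.1],[0,0,0]],
    [-0.1,[0,0,0.2],[0,0,0]],
    [-0.1,[0,0,0.2],[0,0,0]],
    [-0.1,[0,0,0.2],[0,0,0]]
  ]
}}

```text
time_s: 17.15
tool_pos: [604.5, -206.7, 77.0]
eef_rot: [0.679, 0.734, 0.0, 0.0]
ft_force: [-2.7, 1.2, 11.8]
finger_gap: 50.1
```

Contact with the lid comes at a reading of 77.0, so true z = reading + 31.5. Both touches agree. Closing on the spanner.

>>> {"method": "arm_command", "body": {
  "plan": [
    [-0.1,[0,0,-0.2],[0,0,0]],
    [1,[0,0,-0.2],[0,0,0]],
    [1,[0,0,-0.2],[0,0,0]],
    [1,[0,0,-0.2],[0,0,0]],
    [1,[0,0,-0.2],[0,0,0]],
    [1,[0,0,-0.2],[0,0,0]],
    [1,[0,0,-0.2],[0,0,0]],
    [1,[0,0,-0.2],[0,0,0]]
  ]
}}

```text
time_s: 17.95
tool_pos: [604.3, -206.6, 78.1]
eef_rot: [0.679, 0.734, -0.0, -0.0]
ft_force: [0.3, -0.2, -2.6]
finger_gap: 23.9
```

>>> {"method": "arm_command", "body": {
  "plan": [
    [1,[0,0,-1],[0,0,0]],
    [1,[0,0,-3],[0,0,0]],
    [1,[0,0,-6],[0,0,0]],
    [1,[0,0,-10],[0,0,0]],
    [1,[0,0,-12],[0,0,0]],
    [1,[0,0,-12],[0,0,0]]
  ]
}}

```text
time_s: 18.55
tool_pos: [606.0, -207.4, 202.1]
eef_rot: [0.679, 0.734, 0.001, 0.003]
ft_force: [-0.3, -0.2, -2.7]
finger_gap: 23.5
```

```bash
python3 -c "
from mv import *
st();u=np.array([np.cos(np.radians(4.5)),np.sin(np.radians(4.5))]);c=np.array([575,123.5])+62*u;print(c)
mv(637,121,190,4.5);snap('side','f1.png')"
```

```text
t 18.55 pos [ 606.  -207.4  202.1] yang 4.48 tz [ 0.005 -0.002 -1.   ] F [-0.3 -0.2 -2.7] gap 23.5
[636.80887469 128.36446394]
shift cm [32.5, 5.65, 1.14] rot [0.3, 0.2, -0.0]
```

View pics/f1.png

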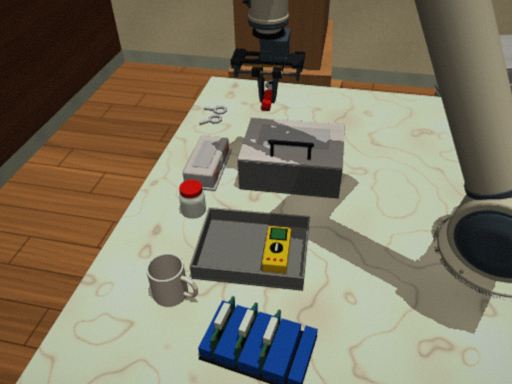

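```bash
python3 -c "
from mv import *
st();mv(636,142,190,4.5)"
```

```text
t 18.6 pos [ 605.  -206.9  199.7] yang 4.48 tz [ 0.002 -0.001 -1.   ] F [-0.6  0.1 -3.9] gap 23.7
shift cm [34.54, 5.82, 0.94] rot [0.1, 0.1, -0.0]
```

>>> {"method": "arm_command", "body": {
  "plan": [
    [1,[4,0.6,0],[0,0,0]],
    [1,[8,1.2,0],[0,0,0]],
    [1,[12,2,0],[0,0,0]],
    [1,[17,3,0],[0,0,0]],
    [1,[22,4,0],[0,0,0]],
    [1,[26,4.8,0],[0,0,0]],
    [1,[30,5.5,0],[0,0,0]],
    [1,[33,5.8,0],[0,0,0]],
    [1,[34.6,5.8,0],[0,0,0]],
    [1,[34.6,5.8,0],[0,0,0]]
  ]
}}

```text
time_s: 19.6
tool_pos: [634.2, 144.4, 196.8]
eef_rot: [0.678, 0.735, -0.001, -0.001]
ft_force: [0.7, -0.5, -2.7]
finger_gap: 23.5
```

```bash
python3 -c "
from mv import *
st();mv(636,142,-24,4.5)"
```

```text
t 19.6 pos [634.2 144.4 196.8] yang 4.6 tz [-0.002 -0.    -1.   ] F [ 0.7 -0.5 -2.7] gap 23.5
shift cm [-0.26, 0.21, 22.08] rot [-0.1, -0.0, 0.1]
```

>>> {"method": "arm_command", "body": {
  "plan": [
    [1,[-0.2,0.1,4],[0,0,0]],
    [1,[-0.2,0.1,8],[0,0,0]],
    [1,[-0.2,0.1,12],[0,0,0]],
    [1,[-0.2,0.1,16],[0,0,0]],
    [1,[-0.2,0.1,20],[0,0,0]],
    [1,[-0.2,0.1,21.5],[0,0,0]],
    [1,[-0.2,0.1,22],[0,0,0]],
    [1,[-0.2,0.1,22],[0,0,0]]
  ]
}}

```text
time_s: 20.4
tool_pos: [636.8, 140.3, -21.2]
eef_rot: [0.679, 0.734, 0.0, 0.0]
ft_force: [0.1, 0.4, -2.2]
finger_gap: 23.5
```

```bash
python3 -c "
from mv import *
st();snap('side','g1.png')"
```

```text
t 20.4 pos [636.8 140.3 -21.2] yang 4.45 tz [ 0. -0. -1.] F [ 0.1  0.4 -2.2] gap 23.5
```

View pics/g1.png

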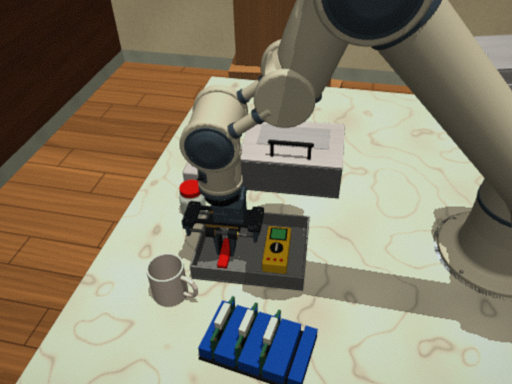

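The spanner is just above the tray floor at (224,252), clear of the meter. Releasing.

>>> {"method": "arm_command", "body": {
  "plan": [
    [1,[0,0,0.3],[0,0,0]],
    [1,[0,0,0.3],[0,0,0]],
    [0.1,[0,0,0.3],[0,0,0]],
    [0.1,[0,0,0.3],[0,0,0]],
    [0.1,[0,0,0.3],[0,0,0]],
    [0.1,[0,0,-2],[0,0,0]],
    [0.1,[0,0,-6],[0,0,0]],
    [0.1,[0,0,-11],[0,0,0]],
    [0.1,[0,0,-16],[0,0,0]],
    [0.1,[0,0,-21],[0,0,0]]
  ]
}}

```text
time_s: 21.45
tool_pos: [636.0, 140.9, 190.5]
eef_rot: [0.679, 0.734, 0.0, 0.0]
ft_force: [1.1, 0.9, 0.7]
finger_gap: 40.9
```

```bash
python3 -c "
from mv import *
import loc
st();loc.measure(['meter','spanner'])
mv(529.3,-134.5,190,93.4)"
```

```text
t 21.45 pos [636.  140.9 190.5] yang 4.48 tz [ 0.  0. -1.] F [1.1 0.9 0.7] gap 40.9
top meter 0.78 px [216. 222.] n 372 ztop 45 rect [517. 115.] [ 52. 125.] 4.0
top spanner 0.5 px [144. 236.] n 1775 ztop 41 rect [495. 308.] [253. 209.] 83.0
top spanner 0.42 px [243. 188.] n 44 ztop 22 rect [641.  69.] [21. 21.] 50.2
side meter 0.72 px [276. 250.] n 1148 ztop 40 rect [517. 120.] [ 58. 128.] 4.8
side spanner 0.88 px [229. 249.] n 467 ztop 23 rect [638. 139.] [ 30. 174.] 4.5
shift cm [-26.61, -12.76, -0.25] rot [-0.1, -0.1, -88.9]
```

View pics/cur_side.png

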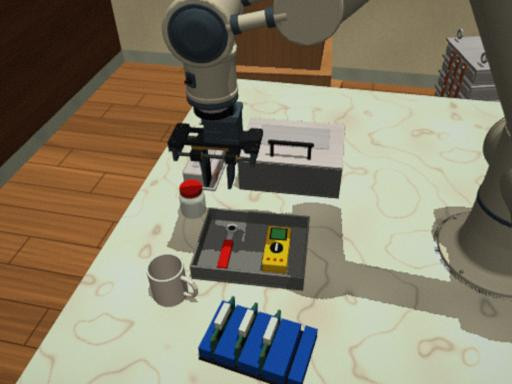

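The spanner (red, (226,252)) and the meter ((277,248)) both lie in the tray with the lid shut. Next I locate the handle bar.

```bash
python3 -c "
from mv import *
for c in ('top','side'):
  s=snap(c);w=cloud(s);q=w[~np.isnan(w[...,0])];q=q[(q[:,2]>145)&(q[:,2]<165)&(q[:,0]>440)&(q[:,0]<620)&(q[:,1]<-110)&(q[:,1]>-160)]
  print(c,len(q),np.median(q,0) if len(q) else '',np.ptp(q,axis=0), np.polyfit(q[:,0]-529,q[:,1],1))
mv(529.3,-134.5,190,-86.6)"
```

```text
top 171 [ 527.05686881 -134.19230162  159.18430323] [117.13973981  15.16870536  13.71452739] [ 5.95378599e-02 -1.34559728e+02]
side 220 [ 527.98602933 -131.60695473  156.97069837] [120.56078172  17.77531886  16.57242404] [ 5.66892595e-02 -1.31847587e+02]
shift cm [-26.61, -12.75, -0.29] rot [-0.1, 0.1, 91.1]
```

>>> {"method": "arm_command", "body": {
  "plan": [
    [0,[-26.6,-12.8,0],[0,0,91]],
    [0,[-26.6,-12.8,0],[0,0,91]],
    [0,[-26.6,-12.8,0],[0,0,91]],
    [0,[-26.6,-12.8,0],[0,0,91]],
    [0,[-26.6,-12.8,0],[0,0,91]],
    [0,[-26.6,-12.8,0],[0,0,91]],
    [0,[-26.6,-12.8,0],[0,0,91]],
    [0,[-26.6,-12.8,0],[0,0,91]],
    [0,[-26.6,-12.8,0],[0,0,91]],
    [0,[-26.6,-12.8,0],[0,0,91]]
  ]
}}

```text
time_s: 22.85
tool_pos: [528.9, -134.3, 187.2]
eef_rot: [0.997, 0.071, -0.001, -0.0]
ft_force: [-0.8, 0.3, 1.0]
finger_gap: 45.7
```

```bash
python3 -c "
from mv import *
st();mv(529,-134.5,104,-86.6)"
```

```text
t 22.85 pos [ 528.9 -134.3  187.2] yang -81.84 tz [-0.002  0.001 -1.   ] F [-0.8  0.3  1. ] gap 45.7
shift cm [0.02, 0.03, 8.32] rot [-0.1, 0.1, 4.8]
```

>>> {"method": "arm_command", "body": {
  "plan": [
    [0,[0,0,0],[0,0,4.8]],
    [0,[0,0,3],[0,0,4.8]],
    [0,[0,0,6],[0,0,4.8]],
    [0,[0,0,8.4],[0,0,4.8]],
    [0,[0,0,8.4],[0,0,4.8]],
    [1,[0,0,8.4],[0,0,4.8]],
    [1,[0,0,8.4],[0,0,4.8]],
    [1,[0,0,8.4],[0,0,4.8]],
    [1,[0,0,8.4],[0,0,4.8]],
    [1,[0,0,8.4],[0,0,4.8]]
  ],
  "squeeze": 15
}}

```text
time_s: 23.85
tool_pos: [529.9, -134.9, 104.9]
eef_rot: [0.999, 0.033, 0.001, 0.001]
ft_force: [-1.3, -0.5, 4.8]
finger_gap: 11.8
```

>>> {"method": "arm_command", "body": {
  "plan": [
    [1,[0,0,0],[0,0,0]],
    [1,[0,0,0],[0,0,0]]
  ]
}}

```text
time_s: 24.05
tool_pos: [530.0, -134.8, 104.9]
eef_rot: [0.999, 0.033, 0.001, 0.0]
ft_force: [-1.6, -4.3, 6.9]
finger_gap: 11.7
```

```bash
python3 -c "
from mv import *
st();snap('side','i1.png')"
```

```text
t 24.05 pos [ 530.  -134.8  104.9] yang -86.27 tz [ 0.001 -0.001 -1.   ] F [-1.6 -4.3  6.9] gap 11.7
```

View pics/i1.png

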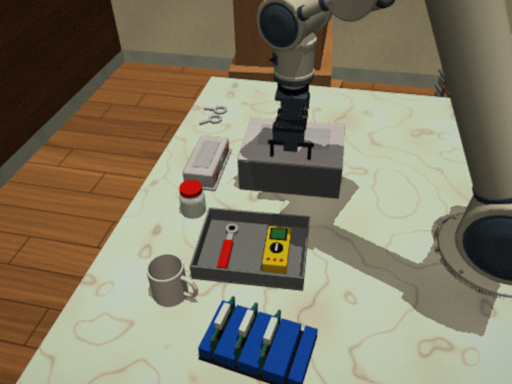

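The bar is gripped (gap 11.7) at (290,148). I'll swing the lid along the arc with the tool kept vertical and the bar turning between the pads.

>>> {"method": "arm_command", "body": {
  "plan": [
    [1,[0,0.86,-2.37],[0,0,0]],
    [1,[0,2.0,-4.6],[0,0,0]],
    [1,[0,3.44,-6.7],[0,0,0]],
    [1,[0,5.13,-8.54],[0,0,0]],
    [1,[0,5.13,-8.54],[0,0,0]]
  ]
}}

```text
time_s: 24.6
tool_pos: [532.8, -185.7, 192.0]
eef_rot: [0.999, 0.032, 0.001, -0.001]
ft_force: [-3.4, 15.1, 11.1]
finger_gap: 11.6
```

```bash
python3 -c "
from mv import *
st();snap('side','j1.png')"
```

```text
t 24.6 pos [ 532.8 -185.7  192. ] yang -86.33 tz [ 0.001  0.001 -1.   ] F [-3.4 15.1 11.1] gap 11.6
```

View pics/j1.png

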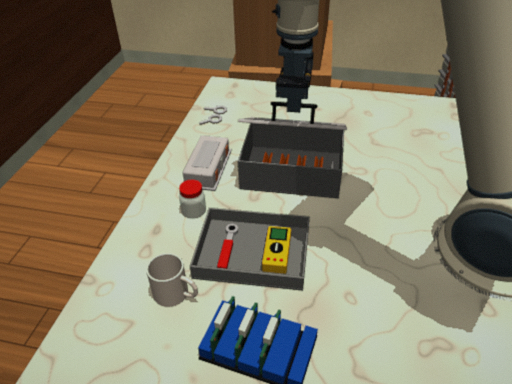

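The lid has risen to about 30°, with bar and gripper at (293,108) and the orange clips visible inside. I'll continue the arc over the top.

>>> {"method": "arm_command", "body": {
  "plan": [
    [1,[0,1.84,-1.75],[0,0,0]],
    [1,[0,3.97,-3.12],[0,0,0]],
    [1,[0,6.27,-4.2],[0,0,0]],
    [1,[0,8.68,-4.98],[0,0,0]],
    [1,[0,11.17,-5.43],[0,0,0]],
    [1,[0,13.7,-5.55],[0,0,0]],
    [1,[0,16.2,-5.34],[0,0,0]],
    [1,[0,18.7,-4.8],[0,0,0]],
    [1,[0,21.1,-3.94],[0,0,0]],
    [1,[0,21.1,-3.94],[0,0,0]]
  ]
}}

```text
time_s: 25.65
tool_pos: [546.1, -399.3, 228.0]
eef_rot: [1.0, 0.031, -0.0, 0.001]
ft_force: [-5.8, -3.4, 6.1]
finger_gap: 11.8
```

```bash
python3 -c "
from mv import *
st();snap('side','k1.png')"
```

```text
t 25.65 pos [ 546.1 -399.3  228. ] yang -86.4 tz [-0.001 -0.001 -1.   ] F [-5.8 -3.4  6.1] gap 11.8
```

View pics/k1.png

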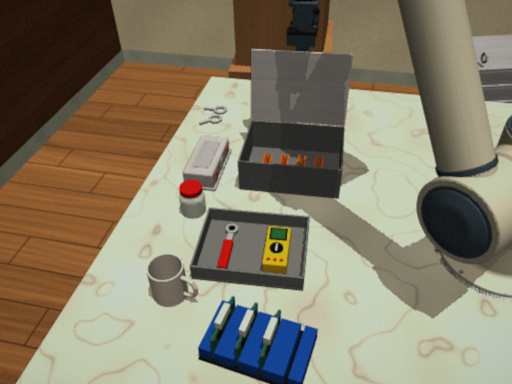

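The lid now stands past upright, its plate spanning rows 50–125. I'll go a little further, then open and withdraw upward.

>>> {"method": "arm_command", "body": {
  "plan": [
    [1,[0,1.3,0.6],[0,0,0]],
    [1,[0,2.5,1.3],[0,0,0]],
    [1,[0,2.5,1.3],[0,0,0]],
    [0.1,[0,2.5,1.3],[0,0,0]],
    [0.1,[0,2.5,1.3],[0,0,0]],
    [0.1,[0,2.5,1.3],[0,0,0]],
    [0.1,[0,2.5,1.3],[0,0,0]],
    [0.1,[0,2.5,1.3],[0,0,0]],
    [0.1,[0,2.5,1.3],[0,0,0]]
  ]
}}

```text
time_s: 26.6
tool_pos: [548.4, -420.9, 216.1]
eef_rot: [0.999, 0.033, 0.0, 0.0]
ft_force: [0.2, -0.2, 1.0]
finger_gap: 41.2
```

```bash
python3 -c "
from mv import *
st()"
```

```text
t 26.6 pos [ 548.4 -420.9  216.1] yang -86.26 tz [ 0. -0. -1.] F [ 0.2 -0.2  1. ] gap 41.2
```

>>> {"method": "arm_command", "body": {
  "plan": [
    [0.1,[0,0.2,-2],[0,0,0]],
    [0.1,[0,0.2,-4],[0,0,0]],
    [0.1,[0,0.2,-7],[0,0,0]],
    [0.1,[0,0.2,-11],[0,0,0]],
    [0.1,[0,0.2,-15],[0,0,0]],
    [0.1,[0,0.2,-15],[0,0,0]],
    [0.1,[0,0.2,-15],[0,0,0]],
    [0.1,[0,0.2,-15],[0,0,0]]
  ]
}}

```text
time_s: 27.4
tool_pos: [548.0, -422.6, 364.6]
eef_rot: [0.999, 0.033, -0.001, -0.001]
ft_force: [-0.7, -0.1, -0.6]
finger_gap: 41.4
```

```bash
python3 -c "
from mv import *
import loc
st();
for c in ('top','side'):
  s=snap(c,'l_'+c+'.png');w=cloud(s)
  for r in regions_of('lid',c)[:1]:
    p=w[r['mask']];p=p[~np.isnan(p[:,0])];p=p[(p[:,2]>125)&(p[:,1]<-300)&(p[:,2]<330)]
    ex=np.array([.059,-.998]);x=(p[:,:2]-np.array([534,-215]))@ex-105
    print(c,r['score'],len(p),'lid ang from slope',90-np.degrees(np.arctan(np.polyfit(p[:,2],x,1)[0]))  if len(p)>20 else '', np.polyfit(p[:,2]-100,x,1) if len(p)>20 else '')
loc.measure(['card0','rack','meter','spanner'])
"
```

```text
t 27.4 pos [ 548.  -422.6  364.6] yang -86.26 tz [-0.002  0.002 -1.   ] F [-0.7 -0.1 -0.6] gap 41.4
top 0.62 4812 lid ang from slope 69.20935504668753 [ 0.37967754 -3.00239138]
side 0.89 6309 lid ang from slope 71.16107453035187 [0.34118606 0.3001695 ]
top card0 0.72 px [399. 220.] n 5290 ztop 288 rect [ 546. -387.] [274.  17.] 3.2
top card0 0.53 px [144. 239.] n 145 ztop 89 rect [478. 376.] [50. 14.] 83.0
top card0 0.16 px [360. 223.] n 12096 ztop 267 rect [ 532. -371.] [155. 270.] 60.6
top rack 0.78 px [153. 233.] n 2285 ztop 41 rect [503. 373.] [121. 210.] 82.1
top meter 0.71 px [225. 227.] n 715 ztop 43 rect [515. 118.] [ 57. 123.] 4.3
top spanner 0.63 px [223. 189.] n 280 ztop 24 rect [636. 128.] [ 24. 143.] 5.4
side card0 0.86 px [221. 323.] n 634 ztop 86 rect [579. 364.] [51. 14.] 82.0
side card0 0.82 px [269. 335.] n 535 ztop 87 rect [480. 377.] [50. 14.] 82.5
side card0 0.62 px [244. 328.] n 588 ztop 87 rect [529. 370.] [50. 15.] 82.4
side card0 0.62 px [230. 249.] n 440 ztop 22 rect [636. 127.] [ 29. 147.] 5.8
side rack 0.64 px [261. 350.] n 5387 ztop 38 rect [505. 373.] [123. 211.] 82.6
side meter 0.92 px [276. 250.] n 1165 ztop 40 rect [517. 120.] [ 58. 128.] 4.6
side spanner 0.89 px [229. 247.] n 454 ztop 22 rect [637. 125.] [ 29. 150.] 5.5
```

View pics/l_side.png

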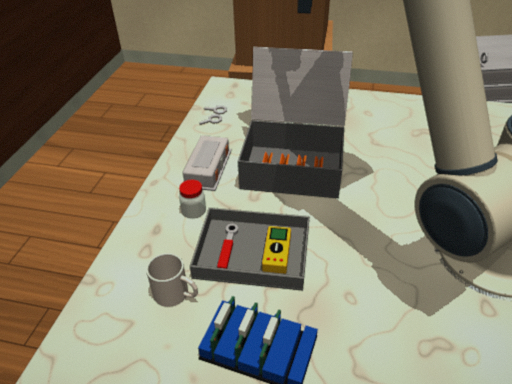

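View pics/l_top.png

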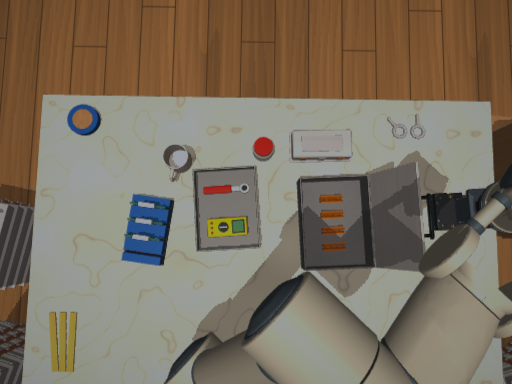

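The lid stands open on its stop; the measured slope gives about 109–111°, against the 108.9° stop. Both tools are in the tray. The orange clips show in the top view at about (331,199), (332,214), (332,230) and (333,247). Next I measure the clips and cards.

```bash
cat > cc.py <<'E'
from mv import *
def orange(c='top'):
    s=snap(c);w=cloud(s);k=s['color'].astype(int)
    m=((k[...,0]>k[...,1]+35)&(k[...,1]>k[...,2]+10))
    P=w.copy();ok=m&(P[...,0]>400)&(P[...,0]<660)&(P[...,1]<-120)&(P[...,1]>-310)
    n,l,stt,cen=cv2.connectedComponentsWithStats(ok.astype(np.uint8))
    for i in range(1,n):
        if stt[i,4]<15: continue
        q=w[l==i]; q2=np.array([pix2w(s,u,v,36.) for v,u in zip(*np.nonzero(l==i))])
        r=cv2.minAreaRect(q[:,:2].astype(np.float32)); r2=cv2.minAreaRect(q2[:,:2].astype(np.float32))
        print(c,stt[i,4],np.round(r[0],1),np.round(r[1],1),round(r[2],1),'z',np.round(np.percentile(q[:,2],[10,50,90])), 'proj',np.round(r2[0],1),np.round(r2[1],1),round(r2[2],1))
if __name__=='__main__':
    orange('top');orange('side')
    e=np.radians(3.4)
    for k in (-75,-25,25,75): print(k,534+k*np.cos(e),-215+k*np.sin(e))
    st();mv(528,370,330,-7.5)
E
python3 cc.py
```

```text
top 163 [ 611.4 -213.8] [26.1 76.5] 1.5 z [17. 33. 38.] proj [ 609.7 -210. ] [22.3 70.1] 0.9
top 157 [ 561.  -214.9] [27.1 73.5] 2.6 z [23. 33. 38.] proj [ 560.6 -213. ] [25.3 69.9] 0.9
top 152 [ 510.  -219.5] [25.2 76.4] 5.3 z [24. 34. 40.] proj [ 510.3 -216.1] [25.1 69.5] 0.9
top 72 [ 465.1 -219.1] [ 9.6 69.1] 1.3 z [26. 34. 39.] proj [ 465.1 -219. ] [ 9.3 69.1] 0.9
top 74 [ 452.5 -219.9] [ 9.1 68.7] 1.1 z [25. 33. 39.] proj [ 452.6 -219. ] [ 9.3 68.9] 0.9
side 80 [ 612.  -236.9] [24.1 92.6] 3.0 z [ 9. 34. 38.] proj [ 609.6 -219.6] [26.3 50.1] 2.9
side 81 [ 562.5 -240. ] [23.4 90.7] 4.7 z [ 9. 33. 38.] proj [ 559.8 -222.2] [25.6 49.5] 3.1
side 81 [ 511.9 -243.8] [23.4 82.7] 2.4 z [ 7. 33. 38.] proj [ 510.3 -225.3] [49.1 25.7] 89.9
side 73 [ 461.2 -246.1] [23.2 88.3] 0.4 z [21. 34. 38.] proj [ 460.3 -227.4] [24.6 48.5] 2.5
-75 459.1320129057176 -219.44797801819712
-25 509.0440043019059 -216.48265933939905
25 558.9559956980942 -213.51734066060095
75 608.8679870942824 -210.55202198180288
t 28.2 pos [ 548.4 -423.   366. ] yang -86.26 tz [ 0. -0. -1.] F [-0.2 -0.   0.3] gap 41.1
shift cm [3.13, -79.26, 3.6] rot [0.0, 0.0, -78.8]
```

>>> {"method": "arm_command", "body": {
  "plan": [
    [0.2,[3.1,-79.3,10],[0,0,-78.8]],
    [0.2,[3.1,-79.3,10],[0,0,-78.8]],
    [0.2,[3.1,-79.3,10],[0,0,-78.8]],
    [0.2,[3.1,-79.3,10],[0,0,-78.8]],
    [0.2,[3.1,-79.3,10],[0,0,-78.8]],
    [0.2,[3.1,-79.3,10],[0,0,-78.8]],
    [0.2,[3.1,-79.3,10],[0,0,-78.8]],
    [0.2,[3.1,-79.3,10],[0,0,-78.8]],
    [0.2,[3.1,-79.3,10],[0,0,-78.8]],
    [0.2,[3.1,-79.3,10],[0,0,-78.8]]
  ],
  "squeeze": 45
}}

```text
time_s: 29.2
tool_pos: [535.1, 74.9, 303.6]
eef_rot: [0.75, 0.662, 0.0, 0.0]
ft_force: [1.5, -0.5, 0.1]
finger_gap: 36.2
```

```bash
python3 -c "
from mv import *
st();mv(578,364,160,-7.6)"
```

```text
t 29.2 pos [535.1  74.9 303.6] yang -7.13 tz [ 0.001  0.    -1.   ] F [ 1.5 -0.5  0.1] gap 36.2
shift cm [29.22, 0.66, 14.36] rot [0.0, -0.0, 0.5]
```

>>> {"method": "arm_command", "body": {
  "plan": [
    [0.2,[29.2,0.7,14.4],[0,0,0.5]],
    [0.2,[29.2,0.7,14.4],[0,0,0.5]],
    [0.2,[29.2,0.7,14.4],[0,0,0.5]],
    [0.2,[29.2,0.7,14.4],[0,0,0.5]],
    [0.2,[29.2,0.7,14.4],[0,0,0.5]],
    [0.2,[29.2,0.7,14.4],[0,0,0.5]],
    [0.2,[29.2,0.7,14.4],[0,0,0.5]],
    [0.2,[29.2,0.7,14.4],[0,0,0.5]],
    [0.2,[29.2,0.7,14.4],[0,0,0.5]]
  ]
}}

```text
time_s: 30.1
tool_pos: [580.1, 361.7, 159.2]
eef_rot: [0.754, 0.657, -0.0, 0.0]
ft_force: [-0.1, -0.5, -0.2]
finger_gap: 36.2
```

```bash
python3 -c "
from mv import *
st();mv(578,364,25,-7.6);snap('side','m1.png')"
```

```text
t 30.1 pos [580.1 361.7 159.2] yang -7.92 tz [-0. -0. -1.] F [-0.1 -0.5 -0.2] gap 36.2
shift cm [0.21, -0.24, 13.42] rot [-0.0, 0.0, -0.3]
```

View pics/m1.png

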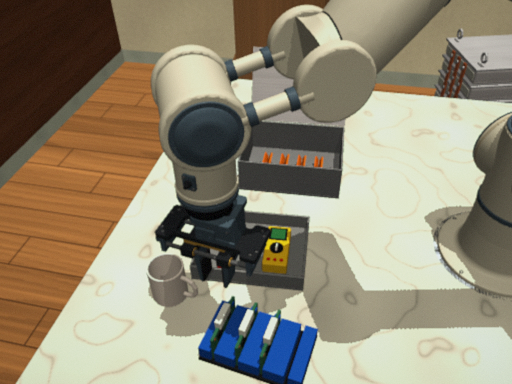

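The gripper is above the card nearest the mug; the mug at (168,278) is clear of the descent. Descending and gripping.

>>> {"method": "arm_command", "body": {
  "plan": [
    [0.2,[0.2,-0.2,3],[0,0,0]],
    [0.2,[0.2,-0.2,7],[0,0,0]],
    [0.2,[0.2,-0.2,11],[0,0,0]],
    [0.2,[0.2,-0.2,13],[0,0,0]],
    [0.2,[0.2,-0.2,13.4],[0,0,0]],
    [0.2,[0.2,-0.2,13.4],[0,0,0]],
    [0.2,[0.2,-0.2,13.4],[0,0,0]]
  ]
}}

```text
time_s: 30.85
tool_pos: [579.9, 363.9, 27.5]
eef_rot: [0.755, 0.656, 0.001, 0.0]
ft_force: [-1.4, 0.4, -0.5]
finger_gap: 36.3
```

```bash
python3 -c "
from mv import *
st();mv(578,364,25,-7.6)"
```

```text
t 30.85 pos [579.9 363.9  27.5] yang -8.0 tz [ 0.003  0.001 -1.   ] F [-1.4  0.4 -0.5] gap 36.3
shift cm [-0.02, -0.19, 0.25] rot [0.1, -0.1, -0.4]
```

>>> {"method": "arm_command", "body": {
  "plan": [
    [1,[0,0,0],[0,0,0]],
    [1,[0,0,0],[0,0,0]],
    [1,[0,0,0],[0,0,0]],
    [1,[0,0,0],[0,0,0]],
    [1,[0,0,0],[0,0,0]],
    [1,[0,0,0],[0,0,0]]
  ]
}}

```text
time_s: 31.45
tool_pos: [578.9, 364.0, 26.1]
eef_rot: [0.755, 0.656, 0.0, 0.0]
ft_force: [-0.5, -1.5, 7.0]
finger_gap: 13.6
```

```bash
python3 -c "
from mv import *
st()"
```

```text
t 31.45 pos [578.9 364.   26.1] yang -7.97 tz [ 0.001  0.    -1.   ] F [-0.5 -1.5  7. ] gap 13.6
```

>>> {"method": "arm_command", "body": {
  "plan": [
    [1,[0,0,-1],[0,0,0]],
    [1,[0,0,-3],[0,0,0]],
    [1,[0,0,-6],[0,0,0]],
    [1,[0,0,-10],[0,0,0]],
    [1,[0,0,-14],[0,0,0]],
    [1,[0,0,-15],[0,0,0]],
    [1,[0,0,-15],[0,0,0]]
  ]
}}

```text
time_s: 32.15
tool_pos: [579.5, 364.3, 177.8]
eef_rot: [0.754, 0.656, 0.002, 0.0]
ft_force: [0.4, -0.2, -1.6]
finger_gap: 14.1
```

```bash
python3 -c "
from mv import *
st();mv(609.5,-211,175,3.3)"
```

```text
t 32.15 pos [579.5 364.3 177.8] yang -7.96 tz [ 0.003  0.002 -1.   ] F [ 0.4 -0.2 -1.6] gap 14.1
shift cm [-56.56, 10.94, 0.2] rot [0.2, -0.1, -11.3]
```

>>> {"method": "arm_command", "body": {
  "plan": [
    [1,[-2,0.4,0],[0,0,-1]],
    [1,[-6,1.2,0],[0,0,-2]],
    [1,[-10,2,0],[0,0,-3]],
    [1,[-14.5,2.8,0],[0,0,-4]],
    [1,[-19,3.7,0],[0,0,-5]],
    [1,[-23.5,4.6,0],[0,0,-6]],
    [1,[-28,5.5,0],[0,0,-7]],
    [1,[-32.5,6.4,0],[0,0,-8]],
    [1,[-37,7.2,0],[0,0,-9]],
    [1,[-41.5,8.1,0],[0,0,-10]]
  ]
}}

```text
time_s: 33.15
tool_pos: [600.1, -60.1, 173.9]
eef_rot: [0.694, 0.72, -0.001, -0.001]
ft_force: [0.4, 0.5, -0.6]
finger_gap: 14.0
```

```bash
python3 -c "
from mv import *
st();mv(609.5,-211,175,3.4)"
```

```text
t 33.15 pos [600.1 -60.1 173.9] yang 2.08 tz [-0.003  0.001 -1.   ] F [ 0.4  0.5 -0.6] gap 14.0
shift cm [-15.12, 0.4, -0.12] rot [-0.2, -0.0, -1.3]
```

>>> {"method": "arm_command", "body": {
  "plan": [
    [1,[-4,0.1,0],[0,0,-1.3]],
    [1,[-8,0.2,0],[0,0,-1.3]],
    [1,[-12,0.3,0],[0,0,-1.3]],
    [1,[-14,0.4,0],[0,0,-1.3]],
    [1,[-15,0.4,0],[0,0,-1.3]],
    [1,[-15,0.4,0],[0,0,-1.3]],
    [1,[-15,0.4,0],[0,0,-1.3]]
  ]
}}

```text
time_s: 33.85
tool_pos: [610.4, -206.8, 175.1]
eef_rot: [0.686, 0.728, -0.0, -0.001]
ft_force: [0.2, 0.3, -0.3]
finger_gap: 13.8
```

```bash
python3 -c "
from mv import *
st();mv(609.5,-211,60,3.4);snap('side','n1.png')
s=snap('top','n1t.png')"
```

```text
t 33.85 pos [ 610.4 -206.8  175.1] yang 3.37 tz [-0.001  0.001 -1.   ] F [ 0.2  0.3 -0.3] gap 13.8
shift cm [-0.42, -0.1, 11.51] rot [-0.0, -0.0, -0.0]
```

View pics/n1.png

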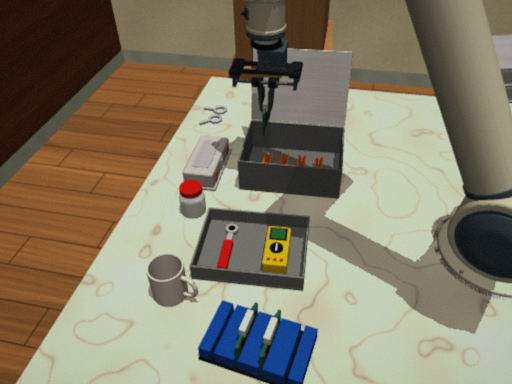

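The card hangs edge-on above the leftmost clip at (265,118); the clip is at (267,158). Lowering to just above the mouth.

>>> {"method": "arm_command", "body": {
  "plan": [
    [1,[-0.4,-0.1,0],[0,0,0]],
    [1,[-0.4,-0.1,3],[0,0,0]],
    [1,[-0.4,-0.1,6.5],[0,0,0]],
    [1,[-0.4,-0.1,9.5],[0,0,0]],
    [1,[-0.4,-0.1,10.8],[0,0,0]],
    [1,[-0.4,-0.1,11.2],[0,0,0]],
    [1,[-0.4,-0.1,11.2],[0,0,0]]
  ]
}}

```text
time_s: 34.65
tool_pos: [610.3, -212.3, 64.1]
eef_rot: [0.686, 0.727, 0.0, 0.0]
ft_force: [0.4, -0.3, 0.1]
finger_gap: 13.9
```

```bash
python3 -c "
from mv import *
st();mv(609.5,-211,25,3.4)
s=snap('side');i=s['color'][:,:,::-1][90:210,210:370];cv2.imwrite('pics/o1.png',cv2.resize(i,None,fx=4.5,fy=4.5,interpolation=cv2.INTER_CUBIC))"
```

```text
t 34.65 pos [ 610.3 -212.3   64.1] yang 3.35 tz [ 0.001 -0.    -1.   ] F [ 0.4 -0.3  0.1] gap 13.9
shift cm [0.13, -0.07, 3.91] rot [0.0, 0.0, -0.1]
```

View pics/o1.png

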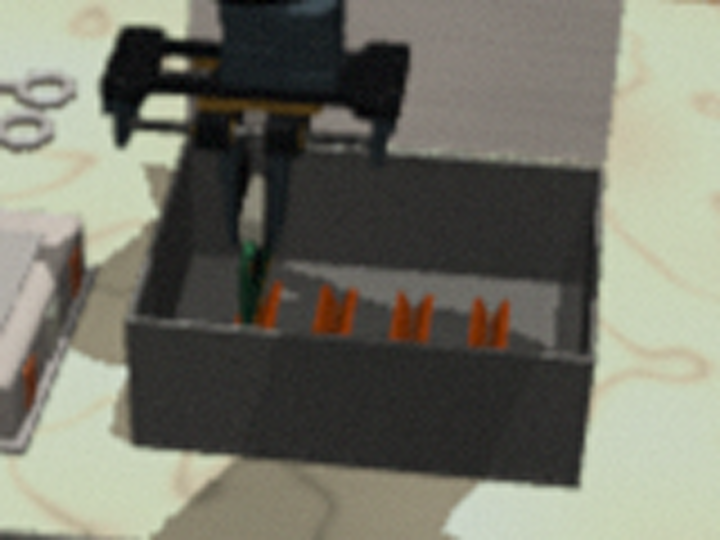

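```bash
cat > green.py <<'E'
from mv import *
def green(c='side'):
    s=snap(c);w=cloud(s);k=s['color'].astype(int)
    m=(k[...,1]>k[...,0]+12)&(k[...,1]>k[...,2]+12)&(k[...,1]<190)
    q=w[m&(w[...,1]<-100)&(w[...,1]>-330)&(w[...,0]>430)&(w[...,0]<650)&(w[...,2]<170)&(w[...,2]>5)]
    c0=np.array([534,-215]);ex=np.array([.059,-.998]);ey=np.array([.998,.059])
    X=(q[:,:2]-c0)@ex;Y=(q[:,:2]-c0)@ey
    for y0 in (-75,-25,25,75):
        a=abs(Y-y0)<18
        if a.sum()>4: print(c,y0,a.sum(),'Y med',round(np.median(Y[a]),1),np.round(np.percentile(Y[a],[10,90]),1),'X',np.round(np.percentile(X[a],[2,50,98])),'z',np.round(np.percentile(q[a,2],[2,50,98])),'slope Y/z',np.round(np.polyfit(q[a,2],Y[a],1)[0],2))
if __name__=='__main__': green();green('top')
E
python3 green.py
python3 - <<'E'
import sys;sys.path.insert(0,'.')
from cc import *
orange('side')
E
```

```text
side 75 23 Y med 74.9 [73.8 78.4] X [-56. -40. -22.] z [ 68. 108. 112.] slope Y/z 0.05
top 75 6 Y med 75.5 [75.2 76.9] X [-50. -39. -35.] z [108. 111. 112.] slope Y/z 0.09
side 33 [ 607.8 -238.1] [12.6 83. ] 8.2 z [ 7. 33. 35.] proj [ 602.5 -217.8] [11.5 45.7] 0.2
side 75 [ 561.8 -238.1] [22.9 78.8] 2.9 z [17. 33. 37.] proj [ 559.7 -222.1] [24.4 49.4] 2.2
side 72 [ 511.  -234.2] [23.3 66.3] 1.8 z [ 9. 34. 37.] proj [ 509.7 -223.6] [25.  46.4] 2.3
side 36 [ 464.1 -188.1] [  9.7 130.5] 5.4 z [24. 33. 37.] proj [ 468.4 -227. ] [ 8.6 48.6] 7.3
side 34 [ 452.2 -192. ] [ 10.  143.1] 2.5 z [12. 34. 38.] proj [ 453.7 -225.4] [ 8.6 48.2] 6.8
```

Measured: the card is at Y≈75 in the enclosure, its near end at X≈-56, so it is centred on clip 3. Pressing down.

>>> {"method": "arm_command", "body": {
  "plan": [
    [1,[0.1,0,0.5],[0,0,0]],
    [1,[0.1,0,1.0],[0,0,0]],
    [1,[0.1,0,1.4],[0,0,0]],
    [1,[0.1,0,1.8],[0,0,0]],
    [1,[0.1,0,2.2],[0,0,0]],
    [1,[0.1,0,2.2],[0,0,0]]
  ]
}}

```text
time_s: 35.45
tool_pos: [611.0, -211.5, 42.7]
eef_rot: [0.686, 0.727, 0.001, 0.001]
ft_force: [-1.5, 0.6, 16.4]
finger_gap: 14.3
```

```bash
python3 -c "
from mv import *
st();mv(609.5,-211,25,3.4)"
```

```text
t 35.45 pos [ 611.  -211.5   42.7] yang 3.33 tz [ 0.002 -0.001 -1.   ] F [-1.5  0.6 16.4] gap 14.3
shift cm [0.06, -0.15, 1.76] rot [0.1, 0.0, -0.1]
```

>>> {"method": "arm_command", "body": {
  "plan": [
    [1,[0,0,0.4],[0,0,0]],
    [1,[0,0,0.8],[0,0,0]],
    [1,[0,0,1.2],[0,0,0]],
    [1,[0,0,1.5],[0,0,0]],
    [1,[0,0,1.7],[0,0,0]],
    [1,[0,0,1.8],[0,0,0]],
    [1,[0,0,1.8],[0,0,0]]
  ]
}}

```text
time_s: 36.15
tool_pos: [610.1, -211.2, 25.0]
eef_rot: [0.686, 0.727, 0.0, 0.0]
ft_force: [-5.3, 4.3, 28.6]
finger_gap: 13.6
```

```bash
python3 -c "
from mv import *
st();mv(609.5,-211,25,3.4)"
```

```text
t 36.15 pos [ 610.1 -211.2   25. ] yang 3.34 tz [ 0.001 -0.    -1.   ] F [-5.3  4.3 28.6] gap 13.6
shift cm [0.03, -0.06, -0.0] rot [0.0, 0.0, -0.1]
```

Seated by the reading (25.0, as predicted), and the force has risen to 29 N. One more millimetre, then release.

>>> {"method": "arm_command", "body": {
  "plan": [
    [1,[0,0,0.1],[0,0,0]],
    [1,[0,0,0.1],[0,0,0]],
    [0.4,[0,0,0],[0,0,0]],
    [0.4,[0,0,0],[0,0,0]],
    [0.4,[0,0,0],[0,0,0]],
    [0.4,[0,0,-2],[0,0,0]],
    [0.4,[0,0,-6],[0,0,0]],
    [0.4,[0,0,-11],[0,0,0]],
    [0.4,[0,0,-15],[0,0,0]],
    [0.4,[0,0,-15],[0,0,0]]
  ]
}}

```text
time_s: 37.15
tool_pos: [612.5, -212.4, 179.1]
eef_rot: [0.686, 0.727, 0.001, 0.004]
ft_force: [0.6, -1.4, 0.5]
finger_gap: 27.2
```

```bash
python3 green.py; python3 -c "
from mv import *
from loc import measure
st();measure(['card0'],('side',))
mv(528,370,175,-7.6)
s=snap('side');i=s['color'][:,:,::-1][90:210,210:370];cv2.imwrite('pics/p1.png',cv2.resize(i,None,fx=4.5,fy=4.5,interpolation=cv2.INTER_CUBIC))"
```

```text
side 75 13 Y med 75.2 [73.4 76. ] X [-53. -32. -24.] z [58. 68. 71.] slope Y/z 0.16
top 75 21 Y med 75.1 [72.5 76.8] X [-53. -38. -25.] z [66. 71. 74.] slope Y/z -0.41
t 37.25 pos [ 610.  -211.4  174. ] yang 3.33 tz [ 0.001 -0.    -1.   ] F [ 0.1  0.2 -0.5] gap 27.2
side card0 0.77 px [250. 328.] n 569 ztop 87 rect [530. 370.] [52. 15.] 82.5
side card0 0.58 px [271. 338.] n 539 ztop 87 rect [480. 377.] [52. 15.] 83.9
side card0 0.51 px [268. 150.] n 144 ztop 86 rect [ 610. -210.] [14. 52.] 2.8
shift cm [58.47, -4.72, -0.21] rot [-0.1, -0.0, 10.9]
```

View pics/p1.png

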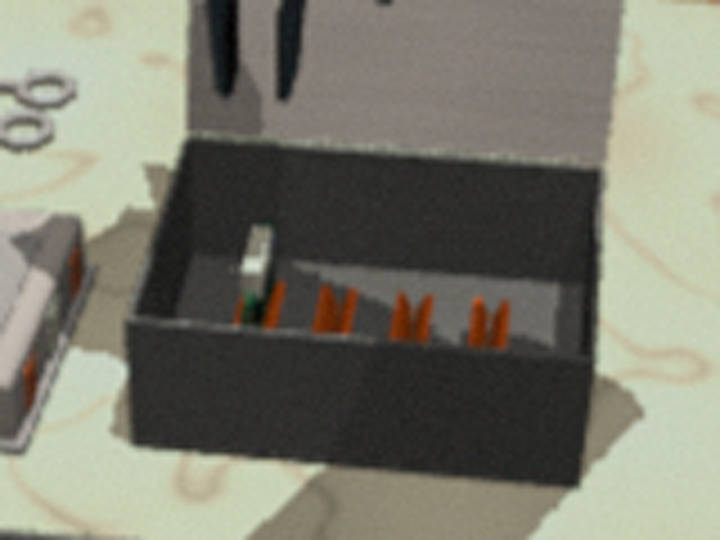

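Card 1 stands upright in clip 3: its block is at (610,-210), top 86 mm. Rack cards sitting 1 mm higher read 87. On to the second card.

>>> {"method": "arm_command", "body": {
  "plan": [
    [0.2,[58.6,-4.7,0],[0,0,10.9]],
    [0.2,[58.6,-4.7,0],[0,0,10.9]],
    [0.2,[58.6,-4.7,0],[0,0,10.9]],
    [0.2,[58.6,-4.7,0],[0,0,10.9]],
    [0.2,[58.6,-4.7,0],[0,0,10.9]],
    [0.2,[58.6,-4.7,0],[0,0,10.9]],
    [0.2,[58.6,-4.7,0],[0,0,10.9]],
    [0.2,[58.6,-4.7,0],[0,0,10.9]],
    [0.2,[58.6,-4.7,0],[0,0,10.9]],
    [0.2,[58.6,-4.7,0],[0,0,10.9]]
  ]
}}

```text
time_s: 38.4
tool_pos: [540.0, 284.1, 172.2]
eef_rot: [0.752, 0.659, -0.001, -0.0]
ft_force: [0.9, -0.2, -0.3]
finger_gap: 36.3
```

>>> {"method": "arm_command", "body": {
  "plan": [
    [0.2,[0,0,0],[0,0,0]]
  ]
}}

```text
time_s: 38.5
tool_pos: [539.2, 287.5, 172.1]
eef_rot: [0.751, 0.661, -0.001, -0.001]
ft_force: [1.1, -0.7, 0.2]
finger_gap: 36.8
```

```bash
python3 -c "
from mv import *
st();mv(529,370,100,-7.6)"
```

```text
t 38.5 pos [539.2 287.5 172.1] yang -7.3 tz [-0.002  0.001 -1.   ] F [ 1.1 -0.7  0.2] gap 36.8
shift cm [8.05, -2.05, 7.21] rot [-0.1, -0.0, 0.3]
```

>>> {"method": "arm_command", "body": {
  "plan": [
    [0.2,[4,-1,2],[0,0,0.3]],
    [0.2,[8,-2,6],[0,0,0.3]],
    [0.2,[8,-2,7.2],[0,0,0.3]],
    [0.2,[8,-2,7.2],[0,0,0.3]],
    [0.2,[8,-2,7.2],[0,0,0.3]]
  ]
}}

```text
time_s: 39.0
tool_pos: [531.8, 363.4, 101.1]
eef_rot: [0.754, 0.657, -0.001, -0.0]
ft_force: [-0.3, 0.0, 0.7]
finger_gap: 36.3
```

```bash
python3 -c "
from mv import *
st();mv(529,370,25.5,-7.6)"
```

```text
t 39.0 pos [531.8 363.4 101.1] yang -7.87 tz [-0.001 -0.001 -1.   ] F [-0.3  0.   0.7] gap 36.3
shift cm [0.63, -0.36, 7.56] rot [-0.1, 0.1, -0.3]
```

>>> {"method": "arm_command", "body": {
  "plan": [
    [0.2,[0.6,-0.3,0],[0,0,0]],
    [0.2,[0.6,-0.3,3],[0,0,0]],
    [0.2,[0.6,-0.3,6],[0,0,0]],
    [0.2,[0.6,-0.3,7.5],[0,0,0]],
    [0.2,[0.6,-0.3,7.5],[0,0,0]],
    [0.2,[0.6,-0.3,7.5],[0,0,0]]
  ]
}}

```text
time_s: 39.6
tool_pos: [530.5, 370.8, 27.7]
eef_rot: [0.754, 0.657, 0.001, 0.0]
ft_force: [-0.0, 0.2, 0.1]
finger_gap: 36.4
```

```bash
python3 -c "
from mv import *
st();mv(529,370,25.5,-7.6)"
```

```text
t 39.6 pos [530.5 370.8  27.7] yang -7.89 tz [ 0.001  0.001 -1.   ] F [-0.   0.2  0.1] gap 36.4
shift cm [-0.09, -0.14, 0.22] rot [0.1, -0.0, -0.3]
```

>>> {"method": "arm_command", "body": {
  "plan": [
    [0.2,[-0.1,-0.1,0.1],[0,0,0]],
    [1,[-0.1,-0.1,0.1],[0,0,0]],
    [1,[-0.1,-0.1,0.1],[0,0,0]],
    [1,[-0.1,-0.1,0.1],[0,0,0]],
    [1,[-0.1,-0.1,0.1],[0,0,0]],
    [1,[-0.1,-0.1,0.1],[0,0,0]],
    [1,[-0.1,-0.1,0.1],[0,0,0]]
  ]
}}

```text
time_s: 40.3
tool_pos: [528.9, 369.8, 26.0]
eef_rot: [0.754, 0.657, 0.0, 0.0]
ft_force: [-0.2, -0.1, 7.4]
finger_gap: 13.5
```

```bash
python3 -c "
from mv import *
st()"
```

```text
t 40.3 pos [528.9 369.8  26. ] yang -7.87 tz [ 0.001  0.    -1.   ] F [-0.2 -0.1  7.4] gap 13.5
```

>>> {"method": "arm_command", "body": {
  "plan": [
    [1,[0,0,-1],[0,0,0]],
    [1,[0,0,-3],[0,0,0]],
    [1,[0,0,-6],[0,0,0]],
    [1,[0,0,-10],[0,0,0]],
    [1,[0,0,-14],[0,0,0]],
    [1,[0,0,-15],[0,0,0]],
    [1,[0,0,-15],[0,0,0]]
  ]
}}

```text
time_s: 41.0
tool_pos: [529.4, 370.3, 177.7]
eef_rot: [0.754, 0.657, 0.002, 0.0]
ft_force: [0.2, 0.2, -1.8]
finger_gap: 13.6
```

```bash
python3 -c "
from mv import *
st();mv(560,-214,175,3.4)"
```

```text
t 41.0 pos [529.4 370.3 177.7] yang -7.86 tz [ 0.003  0.002 -1.   ] F [ 0.2  0.2 -1.8] gap 13.6
shift cm [-57.46, 11.02, 0.17] rot [0.2, -0.1, -11.3]
```

>>> {"method": "arm_command", "body": {
  "plan": [
    [1,[-2,0.4,0],[0,0,-1]],
    [1,[-6,1.2,0],[0,0,-2]],
    [1,[-10,2,0],[0,0,-3]],
    [1,[-14.5,2.8,0],[0,0,-4]],
    [1,[-19,3.7,0],[0,0,-5]],
    [1,[-23.5,4.6,0],[0,0,-6]],
    [1,[-28,5.4,0],[0,0,-7]],
    [1,[-32.5,6.3,0],[0,0,-8]],
    [1,[-37,7.1,0],[0,0,-9]],
    [1,[-41.5,8,0],[0,0,-10]]
  ]
}}

```text
time_s: 42.0
tool_pos: [549.8, -54.0, 174.0]
eef_rot: [0.694, 0.72, -0.001, -0.001]
ft_force: [1.4, -0.1, -0.9]
finger_gap: 13.9
```

```bash
python3 -c "
from mv import *
st();mv(560,-214,175,3.4)"
```

```text
t 42.0 pos [549.8 -54.  174. ] yang 2.18 tz [-0.003  0.001 -1.   ] F [ 1.4 -0.1 -0.9] gap 13.9
shift cm [-16.03, 0.41, -0.11] rot [-0.1, -0.0, -1.2]
```

>>> {"method": "arm_command", "body": {
  "plan": [
    [1,[-4,0.1,0],[0,0,-1.2]],
    [1,[-8,0.2,0],[0,0,-1.2]],
    [1,[-12,0.3,0],[0,0,-1.2]],
    [1,[-15,0.4,0],[0,0,-1.2]],
    [1,[-16.2,0.4,0],[0,0,-1.2]],
    [1,[-16.2,0.4,0],[0,0,-1.2]],
    [1,[-16.2,0.4,0],[0,0,-1.2]]
  ]
}}

```text
time_s: 42.7
tool_pos: [560.5, -213.0, 174.6]
eef_rot: [0.686, 0.727, -0.0, -0.001]
ft_force: [1.1, -0.1, -1.1]
finger_gap: 13.6
```

```bash
python3 -c "
from mv import *
st();mv(560,-214,63,3.4)"
```

```text
t 42.7 pos [ 560.5 -213.   174.6] yang 3.33 tz [-0.002  0.001 -1.   ] F [ 1.1 -0.1 -1.1] gap 13.6
shift cm [-0.11, -0.04, 11.16] rot [-0.1, -0.1, -0.1]
```

>>> {"method": "arm_command", "body": {
  "plan": [
    [1,[0,0,0],[0,0,0]],
    [1,[0,0,3],[0,0,0]],
    [1,[0,0,6.5],[0,0,0]],
    [1,[0,0,9.5],[0,0,0]],
    [1,[0,0,10.8],[0,0,0]],
    [1,[0,0,11.2],[0,0,0]],
    [1,[0,0,11.2],[0,0,0]],
    [1,[0,0,11.2],[0,0,0]]
  ]
}}

```text
time_s: 43.5
tool_pos: [562.0, -214.3, 64.9]
eef_rot: [0.686, 0.727, 0.0, 0.001]
ft_force: [0.9, 0.4, -1.1]
finger_gap: 13.3
```

```bash
python3 green.py;python3 -c "
from mv import *
st();mv(560,-214,25,3.4)"
```

```text
side 25 21 Y med 27.2 [25.4 29.1] X [-56. -45. -25.] z [ 66. 107. 113.] slope Y/z 0.03
side 75 11 Y med 75.7 [73.4 76.8] X [-54. -43.  39.] z [66. 69. 72.] slope Y/z -0.19
top 25 12 Y med 27.2 [24.6 27.7] X [-52. -44. -33.] z [107. 110. 113.] slope Y/z 0.05
top 75 16 Y med 75.6 [72.9 76.5] X [-53. -42. -26.] z [67. 69. 74.] slope Y/z -0.28
t 43.6 pos [ 561.8 -214.3   64.8] yang 3.34 tz [ 0.002 -0.001 -1.   ] F [ 0.7  0.4 -0.7] gap 13.8
shift cm [0.05, -0.19, 3.98] rot [0.1, 0.1, -0.1]
```

>>> {"method": "arm_command", "body": {
  "plan": [
    [1,[0,-0.2,0],[0,0,0]],
    [1,[0,-0.2,0.5],[0,0,0]],
    [1,[0,-0.2,1.0],[0,0,0]],
    [1,[0,-0.2,1.4],[0,0,0]],
    [1,[0,-0.2,1.8],[0,0,0]],
    [1,[0,-0.2,2.2],[0,0,0]],
    [1,[0,-0.2,2.2],[0,0,0]]
  ]
}}

```text
time_s: 44.3
tool_pos: [560.4, -214.5, 42.5]
eef_rot: [0.686, 0.727, 0.001, 0.001]
ft_force: [-1.0, 2.1, 17.3]
finger_gap: 13.8
```

```bash
python3 -c "
from mv import *
st();mv(560,-214,25,3.4)"
```

```text
t 44.3 pos [ 560.4 -214.5   42.5] yang 3.33 tz [ 0.003 -0.001 -1.   ] F [-1.   2.1 17.3] gap 13.8
shift cm [0.05, -0.04, 1.75] rot [0.1, 0.1, -0.1]
```

>>> {"method": "arm_command", "body": {
  "plan": [
    [1,[0,0,0.4],[0,0,0]],
    [1,[0,0,0.8],[0,0,0]],
    [1,[0,0,1.2],[0,0,0]],
    [1,[0,0,1.5],[0,0,0]],
    [1,[0,0,1.7],[0,0,0]],
    [1,[0,0,1.8],[0,0,0]],
    [1,[0,0,1.8],[0,0,0]]
  ]
}}

```text
time_s: 45.0
tool_pos: [559.5, -214.1, 24.7]
eef_rot: [0.686, 0.727, 0.0, 0.0]
ft_force: [-2.5, 4.7, 26.2]
finger_gap: 13.6
```

```bash
python3 -c "
from mv import *
st();mv(560,-214,25,3.4)"
```

```text
t 45.0 pos [ 559.5 -214.1   24.7] yang 3.34 tz [ 0.001 -0.    -1.   ] F [-2.5  4.7 26.2] gap 13.6
shift cm [0.01, 0.06, -0.03] rot [0.1, 0.0, -0.1]
```

>>> {"method": "arm_command", "body": {
  "plan": [
    [1,[0,0,0.1],[0,0,0]],
    [1,[0,0,0.1],[0,0,0]],
    [0.4,[0,0,0],[0,0,0]],
    [0.4,[0,0,0],[0,0,0]],
    [0.4,[0,0,0],[0,0,0]],
    [0.4,[0,0,-2],[0,0,0]],
    [0.4,[0,0,-6],[0,0,0]],
    [0.4,[0,0,-11],[0,0,0]],
    [0.4,[0,0,-15],[0,0,0]],
    [0.4,[0,0,-15],[0,0,0]]
  ]
}}

```text
time_s: 46.0
tool_pos: [561.6, -215.4, 178.7]
eef_rot: [0.686, 0.727, 0.001, 0.004]
ft_force: [0.3, 0.7, -0.7]
finger_gap: 27.4
```

```bash
python3 green.py; python3 -c "
from mv import *
from loc import measure
st();measure(['card0'],('side',))
mv(479.2,377,175,-7.6)"
```

```text
side 25 13 Y med 24.8 [23.7 26.7] X [-54. -38.  29.] z [63. 69. 73.] slope Y/z 0.07
side 75 8 Y med 75.3 [73.9 76.5] X [-53. -44. -26.] z [67. 68. 70.] slope Y/z -0.48
top 25 18 Y med 25.8 [23.2 26.7] X [-53. -39. -25.] z [66. 72. 76.] slope Y/z 0.28
top 75 16 Y med 75.7 [72.9 76.4] X [-53. -42. -26.] z [67. 70. 74.] slope Y/z -0.09
t 46.1 pos [ 559.2 -214.3  173.8] yang 3.33 tz [ 0.001 -0.    -1.   ] F [-0.3  0.6 -1.5] gap 27.7
side card0 0.71 px [268. 150.] n 149 ztop 86 rect [ 610. -209.] [14. 54.] 3.5
side card0 0.61 px [286. 152.] n 115 ztop 86 rect [ 561. -213.] [14. 53.] 3.3
side card0 0.6 px [270. 335.] n 427 ztop 87 rect [480. 377.] [51. 14.] 82.1
side card0 0.39 px [192. 196.] n 839 ztop 86 rect [766.  11.] [57. 59.] 24.4
shift cm [59.44, -4.46, -0.21] rot [-0.1, -0.1, 10.9]
```

Card 2 is seated too: its block is at (561,-213), top 86 mm. Third card next.

>>> {"method": "arm_command", "body": {
  "plan": [
    [0.2,[59.6,-4.4,0],[0,0,10.9]],
    [0.2,[59.6,-4.4,0],[0,0,10.9]],
    [0.2,[59.6,-4.4,0],[0,0,10.9]],
    [0.2,[59.6,-4.4,0],[0,0,10.9]],
    [0.2,[59.6,-4.4,0],[0,0,10.9]],
    [0.2,[59.6,-4.4,0],[0,0,10.9]],
    [0.2,[59.6,-4.4,0],[0,0,10.9]],
    [0.2,[59.6,-4.4,0],[0,0,10.9]],
    [0.2,[59.6,-4.4,0],[0,0,10.9]],
    [0.2,[59.6,-4.4,0],[0,0,10.9]]
  ]
}}

```text
time_s: 47.2
tool_pos: [492.3, 280.5, 171.9]
eef_rot: [0.752, 0.659, -0.001, -0.0]
ft_force: [0.7, -2.0, 0.2]
finger_gap: 36.4
```

>>> {"method": "arm_command", "body": {
  "plan": [
    [0.2,[0,0,0],[0,0,0]],
    [0.2,[0,0,0],[0,0,0]]
  ]
}}

```text
time_s: 47.4
tool_pos: [492.6, 279.5, 171.9]
eef_rot: [0.751, 0.66, -0.001, -0.0]
ft_force: [-1.8, -0.5, 0.1]
finger_gap: 36.5
```

```bash
python3 -c "
from mv import *
st();mv(479.2,377,100,-7.6)"
```

```text
t 47.4 pos [492.6 279.5 171.9] yang -7.43 tz [-0.003 -0.001 -1.   ] F [-1.8 -0.5  0.1] gap 36.5
shift cm [9.51, -2.57, 7.18] rot [-0.1, 0.1, 0.2]
```

>>> {"method": "arm_command", "body": {
  "plan": [
    [0.2,[4,-1,2],[0,0,0.2]],
    [0.2,[8,-2,5],[0,0,0.2]],
    [0.2,[9.7,-2.6,7.2],[0,0,0.2]],
    [0.2,[9.7,-2.6,7.2],[0,0,0.2]],
    [0.2,[9.7,-2.6,7.2],[0,0,0.2]],
    [0.2,[9.7,-2.6,7.2],[0,0,0.2]]
  ]
}}

```text
time_s: 48.0
tool_pos: [481.6, 377.1, 102.2]
eef_rot: [0.754, 0.657, 0.0, 0.0]
ft_force: [-0.2, 0.3, 0.1]
finger_gap: 36.3
```

```bash
python3 -c "
from mv import *
st();mv(479.2,377,25.5,-7.6)"
```

```text
t 48.0 pos [481.6 377.1 102.2] yang -7.85 tz [ 0.001 -0.    -1.   ] F [-0.2  0.3  0.1] gap 36.3
shift cm [-0.04, -0.24, 7.67] rot [0.0, -0.0, -0.3]
```

>>> {"method": "arm_command", "body": {
  "plan": [
    [0.2,[0,-0.2,0],[0,0,0]],
    [0.2,[0,-0.2,3],[0,0,0]],
    [0.2,[0,-0.2,6],[0,0,0]],
    [0.2,[0,-0.2,7.5],[0,0,0]],
    [0.2,[0,-0.2,7.5],[0,0,0]],
    [0.2,[0,-0.2,7.5],[0,0,0]]
  ]
}}

```text
time_s: 48.6
tool_pos: [479.3, 378.6, 27.5]
eef_rot: [0.754, 0.657, 0.0, 0.0]
ft_force: [0.8, -0.1, -0.3]
finger_gap: 36.5
```

```bash
python3 -c "
from mv import *
st();mv(479.2,377,25.5,-7.6)"
```

```text
t 48.6 pos [479.3 378.6  27.5] yang -7.8 tz [ 0.001  0.    -1.   ] F [ 0.8 -0.1 -0.3] gap 36.5
shift cm [-0.16, 0.01, 0.2] rot [0.0, -0.0, -0.2]
```

>>> {"method": "arm_command", "body": {
  "plan": [
    [0.2,[-0.1,0,0.1],[0,0,0]],
    [1,[-0.1,0,0.1],[0,0,0]],
    [1,[-0.1,0,0.1],[0,0,0]],
    [1,[-0.1,0,0.1],[0,0,0]],
    [1,[-0.1,0,0.1],[0,0,0]],
    [1,[-0.1,0,0.1],[0,0,0]],
    [1,[-0.1,0,0.1],[0,0,0]]
  ]
}}

```text
time_s: 49.3
tool_pos: [478.8, 377.9, 25.9]
eef_rot: [0.753, 0.658, 0.0, 0.0]
ft_force: [-0.4, -1.9, 5.6]
finger_gap: 14.0
```

>>> {"method": "arm_command", "body": {
  "plan": [
    [1,[0,0,-1],[0,0,0]],
    [1,[0,0,-3],[0,0,0]],
    [1,[0,0,-6],[0,0,0]],
    [1,[0,0,-10],[0,0,0]],
    [1,[0,0,-14],[0,0,0]],
    [1,[0,0,-15],[0,0,0]],
    [1,[0,0,-15],[0,0,0]]
  ]
}}

```text
time_s: 50.0
tool_pos: [479.4, 378.3, 177.6]
eef_rot: [0.753, 0.658, 0.002, 0.0]
ft_force: [0.2, 0.2, -1.2]
finger_gap: 13.7
```

```bash
python3 -c "
from mv import *
st();mv(510,-217,175,3.4)"
```

```text
t 50.0 pos [479.4 378.3 177.6] yang -7.76 tz [ 0.003  0.002 -1.   ] F [ 0.2  0.2 -1.2] gap 13.7
shift cm [-58.57, 11.08, 0.15] rot [0.2, -0.1, -11.2]
```

>>> {"method": "arm_command", "body": {
  "plan": [
    [1,[-2,0.4,0],[0,0,-1]],
    [1,[-6,1.2,0],[0,0,-2]],
    [1,[-10,2,0],[0,0,-3]],
    [1,[-14.5,2.8,0],[0,0,-4]],
    [1,[-19,3.6,0],[0,0,-5]],
    [1,[-23.5,4.5,0],[0,0,-6]],
    [1,[-28,5.3,0],[0,0,-7]],
    [1,[-32.5,6.1,0],[0,0,-8]],
    [1,[-37,7,0],[0,0,-9]],
    [1,[-41.5,7.9,0],[0,0,-10]]
  ]
}}

```text
time_s: 51.0
tool_pos: [499.5, -45.7, 174.1]
eef_rot: [0.693, 0.721, -0.001, -0.001]
ft_force: [1.3, 0.4, -1.1]
finger_gap: 13.7
```

```bash
python3 -c "
from mv import *
st();mv(510,-217,175,3.4)"
```

```text
t 51.0 pos [499.5 -45.7 174.1] yang 2.27 tz [-0.002  0.001 -1.   ] F [ 1.3  0.4 -1.1] gap 13.7
shift cm [-17.16, 0.37, -0.1] rot [-0.1, -0.0, -1.1]
```

>>> {"method": "arm_command", "body": {
  "plan": [
    [1,[-4,0.1,0],[0,0,-1.1]],
    [1,[-8,0.2,0],[0,0,-1.1]],
    [1,[-12,0.2,0],[0,0,-1.1]],
    [1,[-16,0.3,0],[0,0,-1.1]],
    [1,[-17.2,0.3,0],[0,0,-1.1]],
    [1,[-17.2,0.3,0],[0,0,-1.1]],
    [1,[-17.2,0.3,0],[0,0,-1.1]]
  ]
}}

```text
time_s: 51.7
tool_pos: [509.8, -214.8, 174.5]
eef_rot: [0.686, 0.727, -0.0, -0.001]
ft_force: [-0.6, 0.1, -0.5]
finger_gap: 13.7
```

```bash
python3 -c "
from mv import *
st();mv(510,-217,63,3.4)"
```

```text
t 51.7 pos [ 509.8 -214.8  174.5] yang 3.32 tz [-0.002  0.001 -1.   ] F [-0.6  0.1 -0.5] gap 13.7
shift cm [-0.24, 0.03, 11.15] rot [-0.1, -0.1, -0.1]
```

>>> {"method": "arm_command", "body": {
  "plan": [
    [1,[-0.1,-0.1,0],[0,0,0]],
    [1,[-0.1,-0.1,3],[0,0,0]],
    [1,[-0.1,-0.1,6.5],[0,0,0]],
    [1,[-0.1,-0.1,9.5],[0,0,0]],
    [1,[-0.1,-0.1,10.8],[0,0,0]],
    [1,[-0.1,-0.1,11.2],[0,0,0]],
    [1,[-0.1,-0.1,11.2],[0,0,0]],
    [1,[-0.1,-0.1,11.2],[0,0,0]]
  ]
}}

```text
time_s: 52.5
tool_pos: [510.3, -217.1, 64.7]
eef_rot: [0.686, 0.727, 0.0, 0.001]
ft_force: [-0.6, 0.6, -0.5]
finger_gap: 13.6
```

```bash
python3 green.py;python3 -c "
from mv import *
st();mv(510,-217,25,3.4)"
```

```text
side -25 16 Y med -24.2 [-25.8 -22.6] X [-54. -44. -27.] z [ 67. 109. 111.] slope Y/z 0.04
side 25 12 Y med 24.8 [24.2 26.4] X [-53. -38.  33.] z [64. 69. 72.] slope Y/z 0.03
side 75 12 Y med 75.0 [73.3 76.5] X [-51. -40. -26.] z [61. 69. 71.] slope Y/z 0.09
top -25 9 Y med -23.3 [-26.3 -22.8] X [-49. -38. -32.] z [107. 110. 114.] slope Y/z -0.29
top 25 17 Y med 26.1 [23.2 26.9] X [-53. -40. -26.] z [66. 69. 74.] slope Y/z -0.26
top 75 18 Y med 75.2 [72.7 76.3] X [-53. -40. -27.] z [68. 71. 76.] slope Y/z -0.03
t 52.6 pos [ 510.2 -217.2   64.7] yang 3.34 tz [ 0.002 -0.001 -1.   ] F [ 0.2 -0.1 -1.9] gap 13.8
shift cm [0.03, -0.03, 3.97] rot [0.1, 0.1, -0.1]
```

Aligned with clip 1 (Y≈-24). Pressing.

>>> {"method": "arm_command", "body": {
  "plan": [
    [1,[0,-0.1,0.5],[0,0,0]],
    [1,[0,-0.1,1.0],[0,0,0]],
    [1,[0,-0.1,1.4],[0,0,0]],
    [1,[0,-0.1,1.8],[0,0,0]],
    [1,[0,-0.1,2.2],[0,0,0]],
    [1,[0,-0.1,2.2],[0,0,0]]
  ]
}}

```text
time_s: 53.2
tool_pos: [509.5, -217.7, 41.8]
eef_rot: [0.686, 0.727, 0.0, 0.001]
ft_force: [-0.2, -2.4, 3.9]
finger_gap: 14.0
```

>>> {"method": "arm_command", "body": {
  "plan": [
    [1,[0,0,0.4],[0,0,0]],
    [1,[0,0,0.8],[0,0,0]],
    [1,[0,0,1.2],[0,0,0]],
    [1,[0,0,1.5],[0,0,0]],
    [1,[0,0,1.7],[0,0,0]],
    [1,[0,0,1.8],[0,0,0]],
    [1,[0,0,1.8],[0,0,0]]
  ]
}}

```text
time_s: 53.9
tool_pos: [508.9, -216.9, 24.7]
eef_rot: [0.686, 0.727, 0.0, 0.0]
ft_force: [-1.9, 4.8, 29.8]
finger_gap: 13.8
```

```bash
python3 -c "
from mv import *
st()"
```

```text
t 53.9 pos [ 508.9 -216.9   24.7] yang 3.34 tz [ 0.001 -0.    -1.   ] F [-1.9  4.8 29.8] gap 13.8
```

>>> {"method": "arm_command", "body": {
  "plan": [
    [1,[0,0,0.1],[0,0,0]],
    [1,[0,0,0.1],[0,0,0]],
    [0.4,[0,0,0],[0,0,0]],
    [0.4,[0,0,0],[0,0,0]],
    [0.4,[0,0,0],[0,0,0]],
    [0.4,[0,0,-2],[0,0,0]],
    [0.4,[0,0,-6],[0,0,0]],
    [0.4,[0,0,-11],[0,0,0]],
    [0.4,[0,0,-15],[0,0,0]],
    [0.4,[0,0,-15],[0,0,0]]
  ]
}}

```text
time_s: 54.9
tool_pos: [510.8, -218.3, 178.3]
eef_rot: [0.686, 0.727, 0.001, 0.004]
ft_force: [-0.2, -0.1, -0.7]
finger_gap: 27.4
```

```bash
python3 green.py; python3 -c "
from mv import *
from loc import measure
st();measure(['card0','meter','spanner','mug','bolt_jar','cell_module','lid'])
s=snap('side');i=s['color'][:,:,::-1][60:210,200:370];cv2.imwrite('pics/q1.png',cv2.resize(i,None,fx=4,fy=4,interpolation=cv2.INTER_CUBIC))"
```

```text
side -25 11 Y med -24.6 [-26.1 -23.4] X [-52. -32.  49.] z [65. 68. 72.] slope Y/z 0.42
side 25 12 Y med 24.9 [23.8 26.5] X [-51. -37.  30.] z [61. 69. 72.] slope Y/z 0.06
side 75 14 Y med 74.3 [73.2 75.9] X [-54. -41. -25.] z [62. 68. 72.] slope Y/z 0.24
top -25 14 Y med -25.2 [-26.1 -22.8] X [-51. -34. -24.] z [65. 70. 75.] slope Y/z -0.12
top 25 17 Y med 26.1 [23.3 26.9] X [-53. -40. -26.] z [66. 70. 73.] slope Y/z 0.02
top 75 21 Y med 75.4 [72.5 76.2] X [-53. -38. -25.] z [67. 71. 73.] slope Y/z -0.41
t 55.0 pos [ 508.6 -217.1  173.8] yang 3.33 tz [ 0.001 -0.    -1.   ] F [-0.6  0.1 -0.4] gap 27.2
top card0 0.5 px [325. 197.] n 89 ztop 87 rect [ 607. -200.] [12. 28.] 0.9
top card0 0.44 px [329. 230.] n 56 ztop 89 rect [ 509. -206.] [12. 23.] 0.8
top meter 0.89 px [223. 227.] n 700 ztop 43 rect [515. 118.] [ 57. 123.] 4.6
top spanner 0.68 px [229. 190.] n 284 ztop 25 rect [628. 107.] [ 24. 140.] 6.7
top mug 0.62 px [175. 161.] n 717 ztop 89 rect [725. 284.] [79. 85.] 40.4
top bolt_jar 0.83 px [265. 149.] n 405 ztop 89 rect [765.   9.] [58. 56.] 0.9
top cell_module 0.62 px [322. 147.] n 1978 ztop 58 rect [ 783. -177.] [ 89. 188.] 0.9
top lid 0.68 px [406. 190.] n 2033 ztop 296 rect [ 533. -381.] [139. 264.] 64.2
side card0 0.59 px [285. 148.] n 52 ztop 87 rect [ 559. -210.] [ 9. 46.] 5.2
side card0 0.5 px [302. 154.] n 98 ztop 86 rect [ 509. -217.] [52. 14.] 89.5
side meter 0.92 px [278. 251.] n 1209 ztop 41 rect [517. 119.] [ 58. 128.] 4.9
side spanner 0.94 px [235. 245.] n 452 ztop 23 rect [631. 108.] [ 28. 146.] 5.3
side mug 0.96 px [170. 279.] n 1893 ztop 87 rect [730. 280.] [78. 82.] 29.3
side bolt_jar 0.88 px [193. 199.] n 889 ztop 86 rect [766.  10.] [58. 60.] 24.5
side cell_module 0.94 px [210. 160.] n 1839 ztop 56 rect [ 783. -137.] [ 91. 275.] 1.9
side lid 0.56 px [288.  92.] n 4650 ztop 282 rect [ 510. -353.] [203. 288.] 48.3
```

View pics/q1.png

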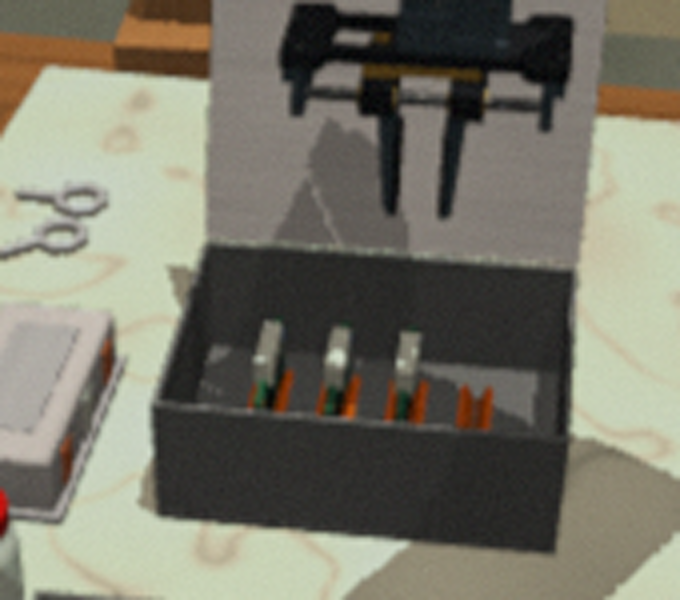

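View pics/cur_top.png

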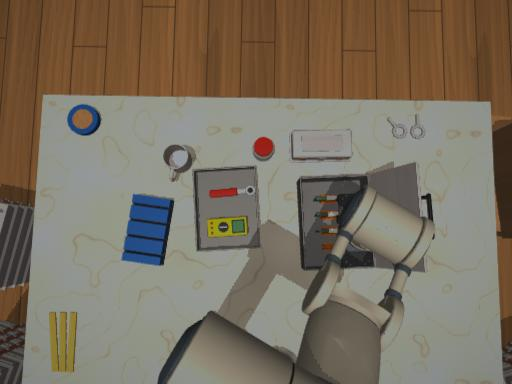

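All three cards stand in clips 1–3, the rack is empty and nothing else has been disturbed. The spanner was nudged within the tray but is still inside. I'll withdraw the arm and take a last look.

>>> {"method": "arm_command", "body": {
  "plan": [
    [0.4,[3,0,-5],[0,0,0]],
    [0.4,[7,-2,-8],[0,0,0]],
    [0.4,[11,-4,-10],[0,0,0]],
    [0.4,[15,-6,-10],[0,0,0]],
    [0.4,[18,-8,-10],[0,0,0]],
    [0.4,[20,-10,-10],[0,0,0]],
    [0.4,[20,-10,-10],[0,0,0]],
    [0.4,[20,-10,-10],[0,0,0]],
    [0.4,[20,-10,-10],[0,0,0]],
    [0.4,[20,-10,-10],[0,0,0]]
  ]
}}

```text
time_s: 56.85
tool_pos: [397.7, -23.7, 273.4]
eef_rot: [0.687, 0.727, -0.0, -0.0]
ft_force: [-1.2, -0.4, 0.2]
finger_gap: 27.3
```

```bash
python3 green.py; python3 -c "
from mv import *
from loc import measure
st();measure(['card0','spanner','meter'])
ex=np.array([.059,-.998])
for c in ('top','side'):
  s=snap(c,'z_'+c+'.png');w=cloud(s)
  r=regions_of('lid',c)[0];p=w[r['mask']];p=p[~np.isnan(p[:,0])];p=p[(p[:,2]>125)&(p[:,1]<-300)&(p[:,2]<330)]
  x=(p[:,:2]-np.array([534,-215]))@ex-105
  print(c,len(p),'lid deg',90+np.degrees(np.arctan(np.polyfit(p[:,2],x,1)[0])))
"
```

```text
side -25 18 Y med -24.5 [-26.1 -22.4] X [-50. -25.  85.] z [45. 69. 86.] slope Y/z 0.01
side 25 20 Y med 25.0 [23.1 27.6] X [-50. -33.  83.] z [44. 69. 82.] slope Y/z -0.04
side 75 19 Y med 74.3 [73.2 76.7] X [-55. -29.  56.] z [61. 68. 87.] slope Y/z -0.04
top -25 28 Y med -24.3 [-26.1 -22.7] X [-48.   2.  55.] z [66. 71. 74.] slope Y/z -0.14
top 25 33 Y med 25.8 [23.  26.8] X [-53. -29.  53.] z [66. 70. 75.] slope Y/z -0.14
top 75 33 Y med 75.3 [72.7 76.3] X [-51. -28.  59.] z [44. 71. 75.] slope Y/z -0.15
t 56.95 pos [397.5 -23.6 273.3] yang 3.28 tz [-0.  0. -1.] F [-0.   0.2 -0.7] gap 27.2
top card0 0.5 px [329. 215.] n 140 ztop 87 rect [ 558. -213.] [13. 48.] 1.7
top card0 0.49 px [337. 198.] n 113 ztop 88 rect [ 609. -210.] [12. 51.] 2.5
top spanner 0.85 px [233. 191.] n 296 ztop 24 rect [630. 106.] [ 30. 142.] 3.4
top meter 0.6 px [222. 230.] n 773 ztop 43 rect [515. 119.] [ 57. 124.] 4.5
side card0 0.65 px [267. 151.] n 171 ztop 86 rect [ 605. -170.] [ 16. 133.] 8.9
side card0 0.51 px [305. 160.] n 103 ztop 86 rect [ 509. -214.] [50. 13.] 88.8
side card0 0.18 px [191. 198.] n 847 ztop 86 rect [766.  11.] [57. 58.] 36.7
side spanner 0.85 px [234. 245.] n 471 ztop 23 rect [631. 108.] [ 31. 147.] 4.4
side spanner 0.62 px [260. 343.] n 6753 ztop 38 rect [505. 373.] [123. 211.] 82.4
side spanner 0.38 px [212. 161.] n 1765 ztop 56 rect [ 785. -178.] [ 90. 198.] 1.5
side spanner 0.36 px [285. 154.] n 145 ztop 86 rect [ 560. -213.] [13. 55.] 3.4
side meter 0.87 px [278. 251.] n 1136 ztop 40 rect [517. 119.] [ 58. 128.] 5.1
side meter 0.67 px [288.  91.] n 5737 ztop 284 rect [ 537. -186.] [254. 425.] 5.7
top 4947 lid deg 110.93143312270568
side 4865 lid deg 108.86803987356136
```

View pics/z_top.png

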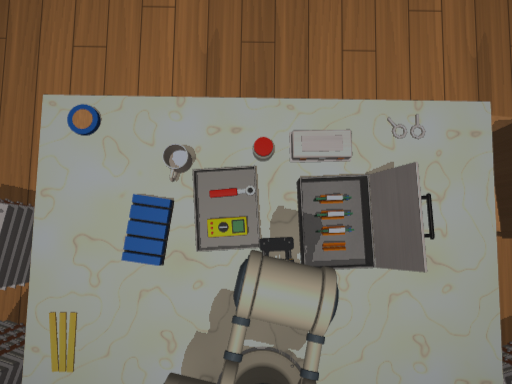

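View pics/z_side.png

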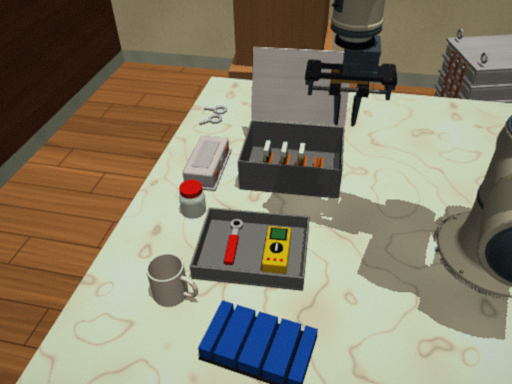

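The last pictures show the lid standing open at (395,218) in the top view and three cards upright in the clips at (333,198), (333,214) and (333,230). The meter and spanner are in the tray, the rack is empty and the arm is clear. Handing in.

```bash
python3 -c "
from workcell import *
print(finish_job())"
```

```text
the job is handed in; nothing more can be done
None
```

I moved the meter and the spanner into the tool tray with the lid shut, then swung the lid over past its balance point and let go. After that I pressed all three cards that were in the rack into clips 3, 2 and 1. The job was handed in at about 57 s of the 210 s; no verdict was reported.

**Last checks:**
- **Lid:** it measures 109–111° open, which is its stop.
- **Cards:** they stand upright with their tops at about 86 mm, 1 mm below their height in the rack, which matches fully seated. They are within about 1–2 mm of the clip lines, and the press ended at 26–30 N each time.
- **Tools:** both lie inside the tray.
- **Bystanders:** the battery module, the jar and the mug read where they started. One side-view module reading was off (centre y −137 instead of −177, with an inflated outline), but the later side and top views put it in place.
- **Arm:** it is clear of everything, with no contact force.

**What failed or disagreed:**
- **Tool height:** the reported tool z was about 31.5 mm below the real fingertip height. This made the first two grasps at the meter miss. I found the offset by pressing the fingertips gently (about 40 N) on the meter's top, confirmed it by touching the lid, and corrected for it from then on.
- **Spanner:** it shifted about 3 cm in the tray while the arm was elsewhere, but stayed inside.
- **Cameras:** they differed by 1–3 mm on heights and card positions, and by about 2° on the lid angle.

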